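Charge the finishing box and hold its lid open

TASK

With the scoop, take one scoopful of at least three pebbles from the wooden tray, tip it through the open filling mouth of the grey loading box while its lid is shut, and stand the scoop back upright in the tray. Then raise the lid with the fingers, best by its bar, to 50 degrees from shut so I can look over the charge: it falls shut if let go, so finish while still holding it steady at that angle. Leave the jar and the graver where they are.

Things in the scene. Friction and masses are not known exactly. Their poses are not given: they have to be found in the camera images.
- tray: Fixed open wooden trough, 210 (x) x 91 (y) x 55 mm high, walls and floor 5 mm thick (inside 200 x 81). Origin: centre of its underside, on the bench; x runs along the trough, its -x end is nearer the robot. It stands left or right of the robot's midline. The scoop stands in its +x half, the pebbles lie in its -x half.
- scoop: Loose aluminium scoop, 140 g, standing upright on the tray floor, open mouth facing -x (to the pebbles). Origin: underside; floor 2 mm thick, x -50 to +40, 74 mm wide (y), so pebbles do not pass beside it; side walls 3 mm thick, 16 mm high from x -26, 30 mm high from x -3; back wall 36 mm high at x +33. Upright handle at x +31, y 0, reaching z 140.
- scoop_grip (a point): Middle of the scoop's wooden grip, 18 mm (scoop x) x 26 mm (y), z 60 to 140 mm above the scoop's underside; this point is at x +31, y 0, z +105. Below it a metal neck 14 x 20 mm on the back wall. Grip it from above.
- scoop_lip (a point): Middle of the scoop's front lip edge (x -50, y 0, z 0 in its frame). To gather, slide the scoop flat along the tray floor to the tray's -x end wall; there tilt the lip up about 25 degrees so the pebbles slide in behind the side walls before lifting out; empty with it tilted down 50 degrees or more.
- pebble1: One of four equal loose white ceramic finishing pebbles, rounded and slippery (friction about 0.25), about 23 x 18 x 17 mm, 12 g, that lie in the -x half of the tray. Origin: centre of its underside as first laid (about 8.5 mm from its middle); it turns as the pebble rolls.
- pebble2: One of four equal loose white ceramic finishing pebbles, rounded and slippery (friction about 0.25), about 23 x 18 x 17 mm, 12 g, that lie in the -x half of the tray. Origin: centre of its underside as first laid (about 8.5 mm from its middle); it turns as the pebble rolls.
- pebble3: One of four equal loose white ceramic finishing pebbles, rounded and slippery (friction about 0.25), about 23 x 18 x 17 mm, 12 g, that lie in the -x half of the tray. Origin: centre of its underside as first laid (about 8.5 mm from its middle); it turns as the pebble rolls.
- pebble4: One of four equal loose white ceramic finishing pebbles, rounded and slippery (friction about 0.25), about 23 x 18 x 17 mm, 12 g, that lie in the -x half of the tray. Origin: centre of its underside as first laid (about 8.5 mm from its middle); it turns as the pebble rolls.
- bin: Fixed grey steel loading box, across the midline from the tray. Origin on the bench, NOT at its middle: in its own frame the box spans x -35 to +135, y -120 to +130 mm; rim 105 mm high, walls 5 mm. x points away from the robot. Its +y part is an open filling mouth, its -y part is under the hinged lid; inside they are one space, a chute slopes from the mouth to beneath the lid.
- mouth (a point): Centre of the open filling mouth, at rim height (105 mm). The opening is 160 mm (box x) by 101 mm (box y).
- lid_bar (a point): Middle of the lid's round handle bar: 12 mm thick, 100 mm long along the box's y, held by a thin post at each end, 53 mm in front (-x) of the lid's front edge (47 mm clear gap for a finger), 109 mm above the bench when shut. Moves with the lid, 225 mm from the hinge axis.
- lid_hinge (a point): Middle of the lid's hinge axis, which runs along the box's y at its far (+x) rim, 109 mm above the bench.
- lid (a joint): Opening angle of the lid in rad: 0 shut (lid level), grows as the front edge and bar rise and swing away (+x); 50 degrees is 0.873; the stop is at 1.35. Lid: steel plate 172 (x) x 130 (y) x 6 mm, about 350 g; it falls shut from any angle and needs about 2 N or less at the bar.
- jar: Bystander: loose glass jar with small tools, 60 mm wide, jar 70 mm and tools up to 119 mm high, on the midline, behind the gap between tray and box. Origin: centre of its underside.
- graver: Bystander: loose graver with a round dark wooden handle, 123 mm long, 34 mm thick, lying near the midline between tray and box. Origin: under its middle; x points from handle to tip.

How it is judged:
By the outcome, as a careful person would: the job done as asked, in the order asked, and still so for the second after the job is handed in, while the arm keeps its last pose, push and grip.
It also fails if it takes over 72 s, if anything falls off the work surface, if the arm or the gripper's body presses on something with over 40 N, if the wrist force passes 120 N, or if a joint passes its speed limit or range.

ROBOT

A 6-joint arm with a two-finger parallel gripper is mounted at the origin on the work surface. World frame = base frame: x ahead of the robot, y to its left, z up, the work surface at z = 0. Lengths are in m, angles in rad, forces in N, time in s.
With the tool pointing down it reaches from about 0.35 to 0.85 m from the base axis. Payload 8.1 kg.
Tool frame: the origin (TCP) lies at the centre of the arm's flange, where the gripper is bolted on; the fingertips stand 186 mm ahead of it and the grasp point (between the pads) lies 167 mm ahead of it (robot.nose_length is the distance from the TCP to the fingertips, in m); z points along the fingers, x is the direction in which the jaws open and shut, and the axes are right-handed (so a half turn about z gives the same grasp; the last joint's range is limited). The gripper opens to 93 mm and grips with 3 to 60 N. Pads are 15 mm wide; open, the fingers measure 128 mm over their backs; the gripper's body (75 mm by 188 mm) begins 65 mm behind the grasp point.
Start: joints at [-1.306, 0.13, 1.488, -0, 1.523, -0.085], TCP at [0.206, -0.564, 0.405] pointing down, gripper open.
Joint ranges: [-2.96, 2.96], [-0.89, 2.26], [0.02, 2.5], [-1.34, 4.48], [0, 2.73], [-2.66, 2.66]. Speed limits (rad/s): [2.39, 2.39, 2.79, 3.14, 3.14, 3.14].

INTERFACE

Orientations are given as a rotation vector (axis times angle).
In Python, from plant import robot gives the robot as it stands.
- The arm moves only by the tool arm_command, never from a script. Its argument "motion" is a list of rows, each an object with "slide": the shift along the tool's x, y, z each as a share of 0.4 m, from -1 to 1, a list of three; "turn": the turn, a rotation vector about the tool's x, y, z each as a share of 0.5 rad, from -1 to 1, a list of three. A call has exactly 5 rows; each row shifts and turns the commanded pose from where the row before left it, along the tool's axes as they then stand; what a row does not reach is not made up. A row lasts 1/12 s, in which the tool goes at most 41.7 mm and 7.16 degrees, less where a joint would pass 70% of its speed; a pose out of reach is approached as far as the arm can. A call with a number of a shift or a turn outside -1 to 1 is refused whole. A call with a gripper value outside its range is refused whole. "gripper" is the opening in per cent of the stroke, from 0 (shut) to 100 (fully open), set as the call begins (left out, the last holds). The fingers move at their own pace and stop on an object; "grip_force" is the grip in N (left out, the last holds). Time passes only in rows, so rows that do not move let the fingers close, or fill a call up. It gives the time, the measured TCP pose, the force and the opening at its end, in the units of the state.
- robot.read_state(): the state, without advancing time (a new reading comes with each control period).
- robot.read_camera(name): name is "scene" or "top" or "wrist"; returns a dict with "pixels" (420x560x3 uint8, blue, green, red), "intrinsics" (3x3 intrinsics, pixels), "T" (4x4, takes a point from camera to world coordinates). Camera axes: x right, y down, z forward; pixel columns grow to the right and rows downward; lengths in m; the calibration is good to about 2 mm. The wrist camera is an equidistant fisheye: a pixel r from the principal point sees the ray r / f radians off the axis. A picture is of the moment at which its call begins. There is no depth.
- robot.close_job(): hands the job in, once; it reports no verdict.
The state is a dict: "t": time; "q": joint angles; "dq": joint speeds; "joint_torque": joint torques, N m; "tool_pos": TCP position; "orientation": TCP orientation; "force": force on the tool from outside, world axes, zero at the start; "wrist_torque": the same for the moment, N m; "opening": finger opening in m.
Only numpy, scipy, OpenCV 4.12 (cv2) and the standard library are available. Lean on these libraries where they do the work, as an engineer would, in place of code of your own. Each camera call takes 0.05 s, during which the arm holds its last target.

## Working session

There is one attempt and no reset: what is moved stays moved. The work goes in short steps, Python scripts to look and compute and a tool call to move; the robot and the scene stay as the last step left them, time stands still between calls to the robot, and variables do not carry over. Pictures are saved under pics/ and viewed, and the job is handed in when it is done.

Besides the shell and the picture viewer there is one more tool, called as a command line: name --argument value ..., lists and objects as JSON in quotes. arm_command: Moves the arm, as the interface text tells. Shift numbers are shares of 0.4 m and turn numbers shares of 0.5 rad, none past 1 either way. Its arguments: {"type":"object","properties":{"motion":{"type":"array","items":{"type":"object","properties":{"slide":{"type":"array","items":{"type":"number"}},"turn":{"type":"array","items":{"type":"number"}}}}},"gripper":{"type":"number"},"grip_force":{"type":"number"}},"required":["motion"]}

```bash
mkdir -p pics; ls
cat > h.py <<'E'
from plant import robot
import numpy as np, cv2
from scipy.spatial.transform import Rotation as R
def snap(name,fn,crop=None,scale=1):
    c=robot.read_camera(name); im=np.asarray(c["pixels"]).copy()
    np.savez("pics/"+fn+".npz",K=c["intrinsics"],T=c["T"],im=im)
    if crop: im=im[crop[1]:crop[3],crop[0]:crop[2]]
    if scale!=1: im=cv2.resize(im,None,fx=scale,fy=scale,interpolation=cv2.INTER_CUBIC)
    cv2.imwrite("pics/"+fn+".png",im)
def crop(fn,c,scale,out):
    im=np.load("pics/"+fn+".npz")["im"][c[1]:c[3],c[0]:c[2]]
    cv2.imwrite("pics/"+out+".png",cv2.resize(im,None,fx=scale,fy=scale,interpolation=cv2.INTER_CUBIC))
def ray(fn,u,v,fish=False):
    d=np.load("pics/"+fn+".npz");K=d["K"];T=d["T"]
    x=(u-K[0,2])/K[0,0];y=(v-K[1,2])/K[1,1]
    if fish:
        r=np.hypot(x,y); k=np.sin(r)/r if r>0 else 1; dd=np.array([x*k,y*k,np.cos(r)])
    else: dd=np.array([x,y,1.])
    return T[:3,3],T[:3,:3]@dd
def at_z(fn,u,v,z,fish=False):
    o,d=ray(fn,u,v,fish); return o+d*(z-o[2])/d[2]
def proj(fn,P):
    d=np.load("pics/"+fn+".npz");K=d["K"];T=d["T"]
    p=T[:3,:3].T@(np.array(P)-T[:3,3]); return K[0,0]*p[0]/p[2]+K[0,2],K[1,1]*p[1]/p[2]+K[1,2]
def st():
    s=robot.read_state(); print({k:np.round(s[k],4).tolist() for k in s}); return s
E
python3 - <<'E'
from h import *
s=st()
print(R.from_rotvec(s["orientation"]).as_matrix().round(3))
snap("top","top0");snap("scene","scene0");snap("wrist","wrist0")
E
```

```text
pics
{'t': 0.0, 'q': [-1.3064, 0.1311, 1.4893, 0.0, 1.523, -0.0854], 'dq': [-0.0003, 0.0002, 0.0006, -0.0003, 0.0009, -0.0016], 'joint_torque': [0.0002, -55.9835, -49.1761, 0.0768, 0.0358, -0.0001], 'tool_pos': [0.2056, -0.5634, 0.4037], 'orientation': [-2.5731, 1.8003, 0.0022], 'force': [0.1469, 0.364, 0.2938], 'wrist_torque': [0.0518, 0.0009, 0.0152], 'opening': 0.0929}
[[ 0.343 -0.939 -0.   ]
 [-0.939 -0.343  0.002]
 [-0.002 -0.    -1.   ]]
```

View pics/top0.png

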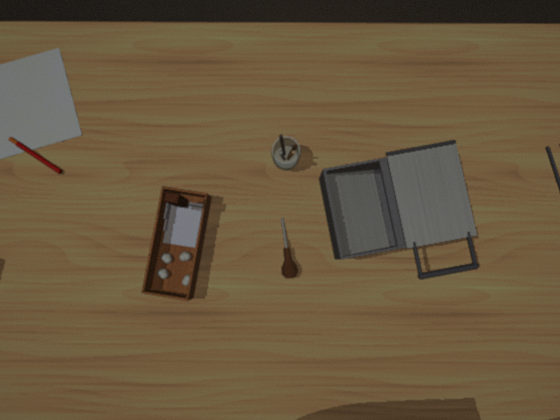

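View pics/scene0.png

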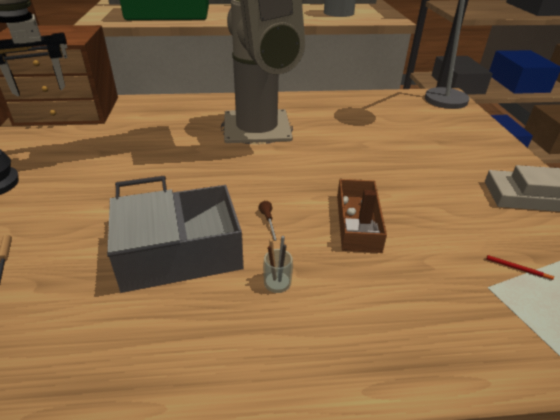

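Run:
```python
import numpy as np
for n in("top0","scene0"):
    d=np.load(f"pics/{n}.npz");print(d["K"].round(1).tolist(),d["T"].round(3).tolist())
```

```text
[[458.3, 0.0, 283.7], [0.0, 458.3, 207.3], [0.0, 0.0, 1.0]] [[0.005, -0.994, 0.108, 0.495], [-1.0, -0.005, -0.0, 0.006], [0.001, -0.108, -0.994, 0.94], [0.0, 0.0, 0.0, 1.0]]
[[415.5, 0.0, 275.4], [0.0, 415.5, 208.6], [0.0, 0.0, 1.0]] [[0.09, 0.611, -0.786, 1.278], [0.996, -0.043, 0.081, -0.062], [0.016, -0.79, -0.612, 0.643], [0.0, 0.0, 0.0, 1.0]]
```

The top view shows the tray at left (about 178,243), the graver at (288,255), the jar at (286,153) and the box at right with the mouth at (362,210) and the bar at (447,271).

Run:
```python
from h import *
crop("top0",(130,175,230,310),6,"c1");crop("top0",(310,130,490,290),4.4,"c2")
```

```text
(no output)
```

View pics/c1.png

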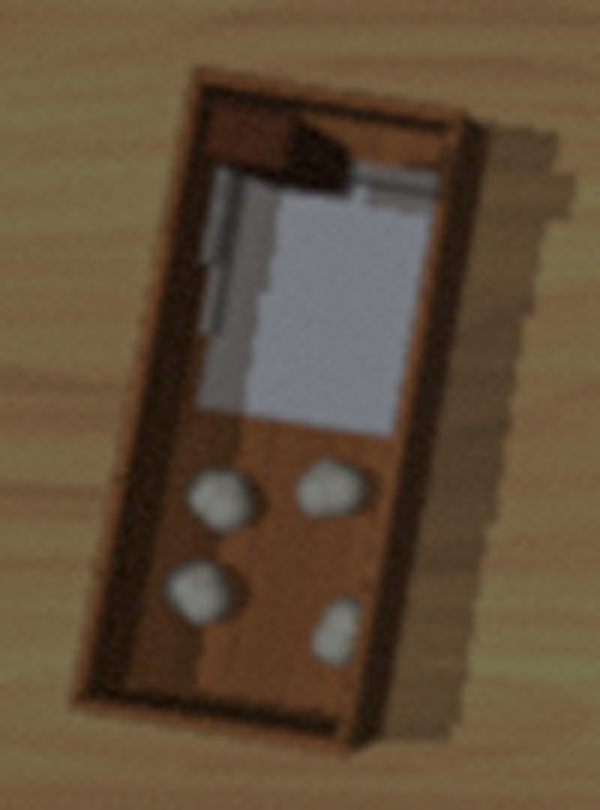

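View pics/c2.png

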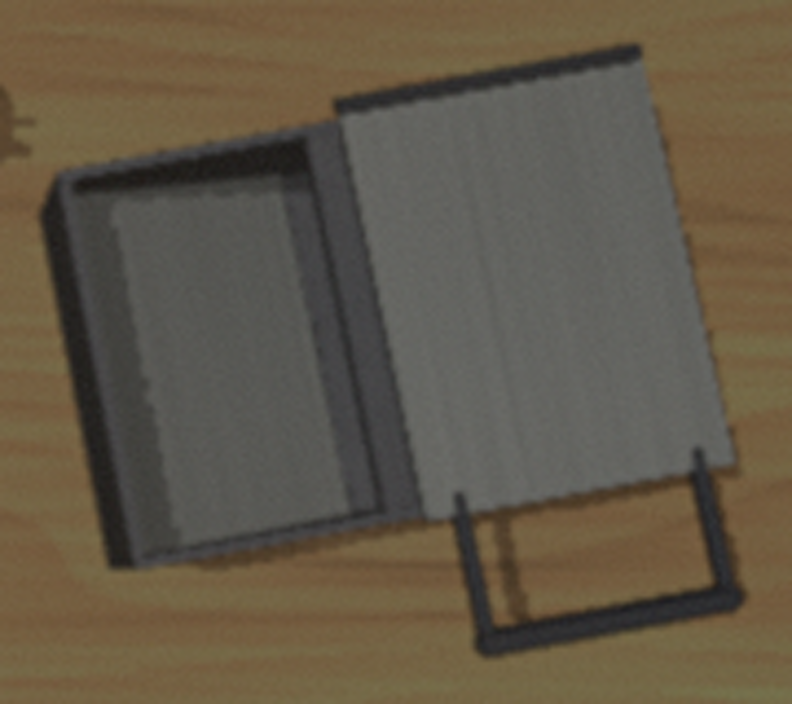

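Run:
```python
from h import *
def P(pts,o,s,z):
    return np.array([at_z("top0",o[0]+u/s-.0,o[1]+v/s,z)[:2] for u,v in pts])
t=P([(193,68),(473,113),(70,706),(360,750)],(130,175),6,.055)
print("tray",t.round(4).tolist(),"len",np.linalg.norm(t[0]-t[2]),np.linalg.norm(t[1]-t[3]),"w",np.linalg.norm(t[0]-t[1]),np.linalg.norm(t[2]-t[3]))
print(t.mean(0), "yaw",[np.degrees(np.arctan2(*(t[a]-t[b])[::-1])) for a,b in((0,2),(1,3))])
g=P([(300,125),],(130,175),6,.140);print("grip top",P([(205,105),(300,115),(345,195)],(130,175),6,.14))
b=P([(65,178),(135,566),(335,122),(420,515)],(310,130),4.4,.105)
print("bin rim",b.round(4).tolist(),np.linalg.norm(b[0]-b[1]))
print("yaw",np.degrees(np.arctan2(*(b[0]-b[1])[::-1])))
m=P([(77,190),(150,556),(308,140),(383,512)],(310,130),4.4,.105)
print("mouth",m.round(4).tolist(),m.mean(0),np.linalg.norm(m[0]-m[1]),np.linalg.norm(m[0]-m[2]))
br=P([(480,642),(745,595)],(310,130),4.4,.109);print("bar",br.round(4).tolist(),br.mean(0),np.linalg.norm(br[0]-br[1]),np.degrees(np.arctan2(*(br[0]-br[1])[::-1]))-90)
h=P([(335,105),(640,50)],(310,130),4.4,.112);print("hinge",h.round(4).tolist(),h.mean(0))
```

```text
tray [[0.6309, 0.2436], [0.6165, 0.1522], [0.4261, 0.2758], [0.4127, 0.1834]] len 0.20730745184002342 0.2061512423283132 w 0.09252559186152243 0.09332314586246832
[0.52154564 0.2137232 ] yaw [np.float64(-8.939801418209775), np.float64(-8.720276469168528)]
grip top [[0.6068333  0.21688445]
 [0.60400369 0.18890615]
 [0.58044942 0.17505408]]
bin rim [[0.6543, -0.0695], [0.4924, -0.0975], [0.6788, -0.1834], [0.5138, -0.2153]] 0.16431947031389796
yaw 9.813039622058673
mouth [[0.6492, -0.0745], [0.4965, -0.1037], [0.671, -0.1719], [0.515, -0.2001]] [ 0.58292763 -0.13753629] 0.15547145555187145 0.09982665337868597
bar [[0.4622, -0.2375], [0.4818, -0.3464]] [ 0.47198961 -0.2919673 ] 0.1106827357377671 10.166524921363916
hinge [[0.6845, -0.182], [0.7086, -0.3105]] [ 0.69655712 -0.24622115]
```

```bash
cat >> h.py <<'E'
import json
def plan(pos,Rt,calls,cur=None,path=None):
    """rows to go from current pose to (pos,Rt), in 5*calls rows"""
    s=robot.read_state()
    p=np.array(s["tool_pos"]);Q=R.from_rotvec(s["orientation"])
    if cur is not None: p,Q=np.array(cur[0]),cur[1]
    dr=(Q.inv()*Rt).as_rotvec(); n=5*calls; dp=np.array(pos)-p
    print("dpos",dp.round(4),"turn deg",np.degrees(dr).round(2),"per row mm",(1000*np.linalg.norm(dp)/n).round(1),"deg",np.degrees(np.linalg.norm(dr)/n).round(2))
    rows=[]
    q=Q
    for i in range(n):
        rows.append([ (q.inv().apply(dp/n)/.4).round(4).tolist(),(dr/n/.5).round(4).tolist()])
        q=q*R.from_rotvec(dr/n)
    for i in range(calls):
        print(json.dumps([{"slide":a,"turn":b} for a,b in rows[5*i:5*i+5]]))
def down(head,tilt=0):
    """tool z down, tool x at heading (deg); tilt deg>0: scoop lip (-x of scoop, scoop x=head) goes UP"""
    h=np.radians(head);x=np.array([np.cos(h),np.sin(h),0]);z=np.array([0,0,-1.]);y=np.cross(z,x)
    M=R.from_matrix(np.stack([x,y,z],1))
    ax=np.array([-np.sin(h),np.cos(h),0]) # scoop y ; +rot about y: x->-z i.e. -x goes up
    return R.from_rotvec(ax*np.radians(tilt))*M
def grasp_pose(): 
    s=robot.read_state();Q=R.from_rotvec(s["orientation"]);return np.array(s["tool_pos"])+Q.apply([0,0,.167]),Q
E
python3 - <<'E'
from h import *
crop("top0",(155,180,215,255),9,"c3")
plan([.60,.20,.40],down(-8.8),5)
E
```

```text
dpos [ 0.3944  0.7635 -0.0039] turn deg [-5.000e-02  7.000e-02 -6.116e+01] per row mm 34.4 deg 2.45
[{"slide": [-0.0582, -0.0632, 0.0005], "turn": [-0.0001, 0.0001, -0.0854]}, {"slide": [-0.0555, -0.0656, 0.0005], "turn": [-0.0001, 0.0001, -0.0854]}, {"slide": [-0.0526, -0.0679, 0.0005], "turn": [-0.0001, 0.0001, -0.0854]}, {"slide": [-0.0497, -0.0701, 0.0005], "turn": [-0.0001, 0.0001, -0.0854]}, {"slide": [-0.0466, -0.0722, 0.0005], "turn": [-0.0001, 0.0001, -0.0854]}]
[{"slide": [-0.0435, -0.0741, 0.0005], "turn": [-0.0001, 0.0001, -0.0854]}, {"slide": [-0.0403, -0.0759, 0.0005], "turn": [-0.0001, 0.0001, -0.0854]}, {"slide": [-0.037, -0.0776, 0.0005], "turn": [-0.0001, 0.0001, -0.0854]}, {"slide": [-0.0337, -0.0791, 0.0004], "turn": [-0.0001, 0.0001, -0.0854]}, {"slide": [-0.0303, -0.0804, 0.0004], "turn": [-0.0001, 0.0001, -0.0854]}]
[{"slide": [-0.0268, -0.0816, 0.0004], "turn": [-0.0001, 0.0001, -0.0854]}, {"slide": [-0.0233, -0.0827, 0.0004], "turn": [-0.0001, 0.0001, -0.0854]}, {"slide": [-0.0197, -0.0836, 0.0004], "turn": [-0.0001, 0.0001, -0.0854]}, {"slide": [-0.0162, -0.
[... 169 characters left out ...]
n": [-0.0001, 0.0001, -0.0854]}, {"slide": [-0.0052, -0.0858, 0.0004], "turn": [-0.0001, 0.0001, -0.0854]}, {"slide": [-0.0016, -0.0859, 0.0004], "turn": [-0.0001, 0.0001, -0.0854]}, {"slide": [0.0021, -0.0859, 0.0004], "turn": [-0.0001, 0.0001, -0.0854]}, {"slide": [0.0058, -0.0857, 0.0004], "turn": [-0.0001, 0.0001, -0.0854]}]
[{"slide": [0.0094, -0.0854, 0.0004], "turn": [-0.0001, 0.0001, -0.0854]}, {"slide": [0.013, -0.0849, 0.0004], "turn": [-0.0001, 0.0001, -0.0854]}, {"slide": [0.0167, -0.0843, 0.0004], "turn": [-0.0001, 0.0001, -0.0854]}, {"slide": [0.0202, -0.0835, 0.0004], "turn": [-0.0001, 0.0001, -0.0854]}, {"slide": [0.0238, -0.0826, 0.0004], "turn": [-0.0001, 0.0001, -0.0854]}]
```

View pics/c3.png

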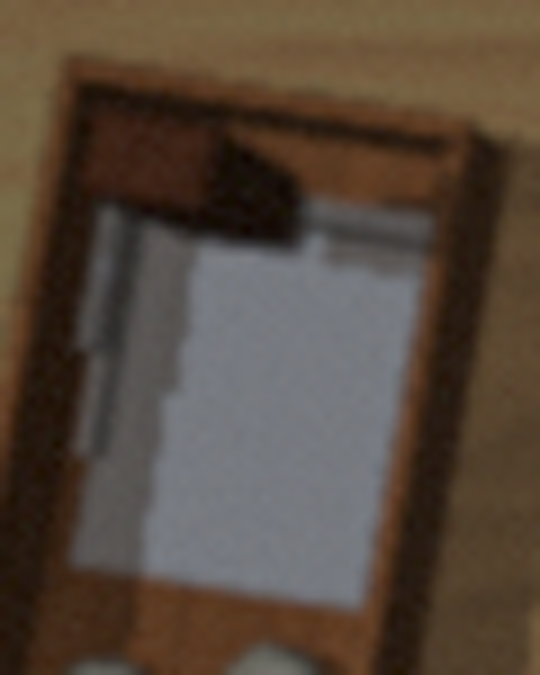

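The crop shows the grip's top face centred near pixel (171.6,197.7) of the top view, with the scoop lip along v≈243–247. I'll move above it.

arm_command --motion '[{"slide":[-0.058,-0.063,0],"turn":[0,0,-0.0855]},{"slide":[-0.0555,-0.0655,0],"turn":[0,0,-0.0855]},{"slide":[-0.0525,-0.068,0],"turn":[0,0,-0.0855]},{"slide":[-0.05,-0.07,0],"turn":[0,0,-0.0855]},{"slide":[-0.0465,-0.072,0],"turn":[0,0,-0.0855]}]'

```text
t: 0.57
tool_pos: [0.2846, -0.4096, 0.4043]
orientation: [-2.752, 1.514, 0.001]
force: [0.6, 0.3, -0.6]
opening: 0.0928
```

arm_command --motion '[{"slide":[-0.0435,-0.074,0],"turn":[0,0,-0.0855]},{"slide":[-0.04,-0.076,0],"turn":[0,0,-0.0855]},{"slide":[-0.037,-0.0775,0],"turn":[0,0,-0.0855]},{"slide":[-0.0335,-0.079,0],"turn":[0,0,-0.0855]},{"slide":[-0.03,-0.0805,0],"turn":[0,0,-0.0855]}]'

```text
t: 0.98
tool_pos: [0.3635, -0.257, 0.4045]
orientation: [-2.899, 1.211, 0.0]
force: [0.8, -0.6, -0.6]
opening: 0.093
```

arm_command --motion '[{"slide":[-0.027,-0.0815,0],"turn":[0,0,-0.0855]},{"slide":[-0.0235,-0.0825,0],"turn":[0,0,-0.0855]},{"slide":[-0.02,-0.0835,0],"turn":[0,0,-0.0855]},{"slide":[-0.016,-0.0845,0],"turn":[0,0,-0.0855]},{"slide":[-0.0125,-0.085,0],"turn":[0,0,-0.0855]}]'

```text
t: 1.4
tool_pos: [0.4421, -0.1041, 0.4046]
orientation: [3.011, -0.895, 0.0]
force: [1.4, -0.3, -0.5]
opening: 0.0935
```

Run:
```python
from h import *
st()
g=at_z("top0",171.6,197.7,.145);print("grip",g)
l=[at_z("top0",155+a/9,180+b/9,.007) for a,b in((70,570),(365,607))];print("lip",l,np.degrees(np.arctan2(*(l[0]-l[1])[:2][::-1]))-90)
h=np.radians(-8.8);print("lip->grip vs 81mm along x:",(g-(l[0]+l[1])/2)[:2]@np.array([[np.cos(h),-np.sin(h)],[np.sin(h),np.cos(h)]]))
plan([g[0],g[1],.40],down(-8.8),2)
```

```text
{'t': 1.4, 'q': [-0.3442, -0.2747, 1.874, -0.0, 1.5422, 0.2334], 'dq': [0.9151, 0.262, -0.2151, -0.0029, -0.0545, 0.3993], 'joint_torque': [-5.2042, -37.7672, -47.6837, 0.1754, 0.4524, -0.8192], 'tool_pos': [0.4421, -0.1041, 0.4046], 'orientation': [3.0114, -0.8948, 0.0001], 'force': [1.3901, -0.3222, -0.5346], 'wrist_torque': [-0.0216, -0.0946, -0.0312], 'opening': 0.0935}
grip [0.59701824 0.20227082 0.145     ]
lip [array([0.52126516, 0.25129738, 0.007     ]), array([0.51326119, 0.18454745, 0.007     ])] -6.837672210799781
lip->grip vs 81mm along x: [ 0.08121069 -0.00326595]
dpos [ 0.1549  0.3064 -0.0046] turn deg [  0.   -0.  -24.3] per row mm 34.3 deg 2.43
[{"slide": [-0.0094, -0.0853, 0.0012], "turn": [0.0, -0.0, -0.0848]}, {"slide": [-0.0058, -0.0856, 0.0012], "turn": [0.0, -0.0, -0.0848]}, {"slide": [-0.0021, -0.0858, 0.0012], "turn": [0.0, -0.0, -0.0848]}, {"slide": [0.0015, -0.0858, 0.0012], "turn": [0.0, -0.0, -0.0848]}, {"slide": [0.0052, -0.0857, 0.0012], "turn": [0.0, -0.0, -0.0848]}]
[{"slide": [0.0088, -0.0854, 0.0012], "turn": [0.0, -0.0, -0.0848]}, {"slide": [0.0124, -0.0849, 0.0012], "turn": [0.0, -0.0, -0.0848]}, {"slide": [0.016, -0.0843, 0.0012], "turn": [0.0, -0.0, -0.0848]}, {"slide": [0.0195, -0.0836, 0.0012], "turn": [0.0, -0.0, -0.0848]}, {"slide": [0.0231, -0.0827, 0.0012], "turn": [0.0, -0.0, -0.0848]}]
```

arm_command --motion '[{"slide":[-0.009,-0.0855,0],"turn":[0,0,-0.0855]},{"slide":[-0.005,-0.086,0],"turn":[0,0,-0.0855]},{"slide":[-0.0015,-0.086,0],"turn":[0,0,-0.0855]},{"slide":[0.002,-0.086,0],"turn":[0,0,-0.0855]},{"slide":[0.006,-0.0855,0],"turn":[0,0,-0.0855]}]'

```text
t: 1.82
tool_pos: [0.5211, 0.0487, 0.4045]
orientation: [3.09, -0.568, -0.0]
force: [0.7, -0.6, 0.0]
opening: 0.093
```

arm_command --motion '[{"slide":[0.0095,-0.0855,0],"turn":[0,0,-0.0855]},{"slide":[0.013,-0.085,0],"turn":[0,0,-0.0855]},{"slide":[0.0165,-0.0845,0],"turn":[0,0,-0.0855]},{"slide":[0.02,-0.083,0],"turn":[0,0,-0.0855]},{"slide":[0.024,-0.0825,0],"turn":[0,0,-0.0855]}]'

```text
t: 2.23
tool_pos: [0.5997, 0.2013, 0.4042]
orientation: [3.132, -0.235, -0.001]
force: [-0.5, -0.1, 0.4]
opening: 0.093
```

Run:
```python
from h import *
snap("wrist","w1");snap("top","top1")
s=st()
d=np.load("pics/w1.npz");print(d["K"],d["T"].round(3))
plan([.597,.2023,.11+.167],down(-8.8),2)
```

```text
{'t': 2.3333, 'q': [0.2459, 0.2227, 1.3887, 0.0014, 1.5322, 0.3927], 'dq': [-0.053, -0.0594, 0.0596, -0.0329, 0.0155, 0.0007], 'joint_torque': [1.3894, -60.26, -51.4714, 0.4147, -0.3447, 0.0118], 'tool_pos': [0.6, 0.2037, 0.4027], 'orientation': [-3.1325, 0.2304, 0.0036], 'force': [-0.6441, -0.4649, 0.4393], 'wrist_torque': [-0.0332, -0.0443, 0.0098], 'opening': 0.093}
[[325.1922621    0.         283.22430142]
 [  0.         325.1922621  208.24695872]
 [  0.           0.           1.        ]] [[ 0.989 -0.143 -0.043  0.611]
 [-0.149 -0.949 -0.278  0.279]
 [-0.001  0.282 -0.96   0.385]
 [ 0.     0.     0.     1.   ]]
dpos [-0.003  -0.0014 -0.1257] turn deg [-0.03  0.13  0.39] per row mm 12.6 deg 0.04
[{"slide": [-0.0006, 0.0005, 0.0314], "turn": [-0.0001, 0.0005, 0.0014]}, {"slide": [-0.0006, 0.0005, 0.0314], "turn": [-0.0001, 0.0005, 0.0014]}, {"slide": [-0.0006, 0.0005, 0.0314], "turn": [-0.0001, 0.0005, 0.0014]}, {"slide": [-0.0007, 0.0005, 0.0314], "turn": [-0.0001, 0.0005, 0.0014]}, {"slide": [-0.0007, 0.0005, 0.0314], "turn": [-0.0001, 0.0005, 0.0014]}]
[{"slide": [-0.0007, 0.0005, 0.0314], "turn": [-0.0001, 0.0005, 0.0014]}, {"slide": [-0.0007, 0.0005, 0.0314], "turn": [-0.0001, 0.0005, 0.0014]}, {"slide": [-0.0007, 0.0005, 0.0314], "turn": [-0.0001, 0.0005, 0.0014]}, {"slide": [-0.0007, 0.0005, 0.0314], "turn": [-0.0001, 0.0005, 0.0014]}, {"slide": [-0.0007, 0.0005, 0.0314], "turn": [-0.0001, 0.0005, 0.0014]}]
```

View pics/w1.png

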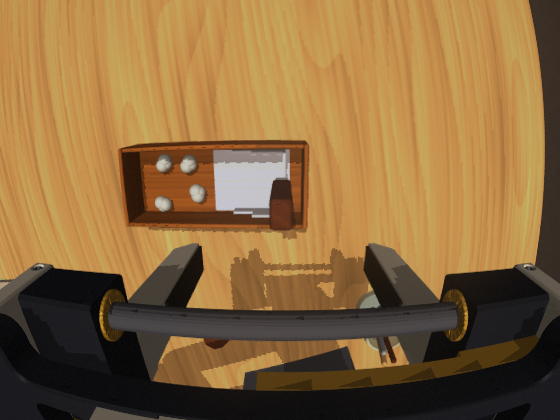

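The wrist view shows the grip's top face near (281,217) and tray rim corners near (122,150), (307,143), (308,228).

Run:
```python
from h import *
crop("w1",(110,130,320,240),3.8,"w1c")
```

```text
(no output)
```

View pics/w1c.png

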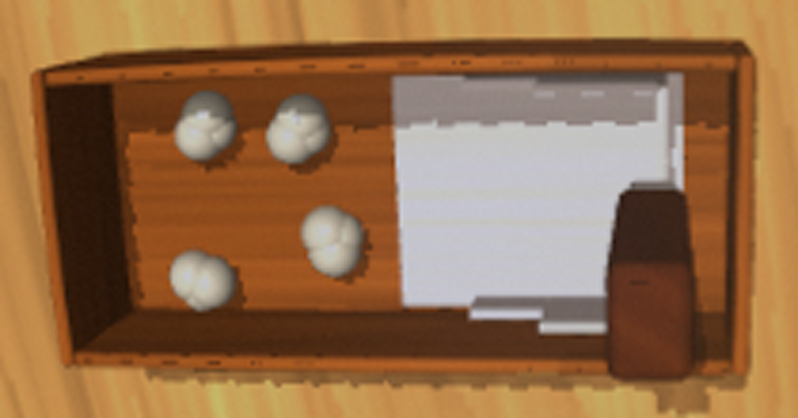

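Run:
```python
from h import *
f=lambda u,v,z:at_z("w1",110+u/3.8,130+v/3.8,z,True)[:2]
print("grip",[f(*c,.145).round(4) for c in((608,265),(692,265),(610,375),(692,378))],f(650,320,.145))
t=np.array([f(35,70,.055),f(750,55,.055),f(66,366,.055),f(748,374,.055)]);print(t.round(4),t.mean(0))
for a,b in((0,1),(2,3),(0,2),(1,3)):
    d=t[b]-t[a];print(np.linalg.norm(d),np.degrees(np.arctan2(d[1],d[0])))
l=f(393,77,.007),f(403,305,.007);d=l[0]-l[1];print("lip",l,np.linalg.norm(d),np.degrees(np.arctan2(d[1],d[0]))-90)
```

```text
grip [array([0.5912, 0.2175]), array([0.6079, 0.215 ]), array([0.5878, 0.1943]), array([0.6045, 0.1911])] [0.59780345 0.20478977]
[[0.427  0.2783]
 [0.6304 0.2461]
 [0.4128 0.1885]
 [0.618  0.157 ]] [0.52204805 0.2174859 ]
0.2058632334186092 -9.000143538092965
0.20761262029441613 -8.742614158690023
0.09096157908546455 -99.02209337430138
0.09004469654768377 -97.91044415901428
lip (array([0.52318384, 0.25201501]), array([0.51187511, 0.17900104])) 0.07388455761849277 -8.80427035342116
```

arm_command --motion '[{"slide":[-0.001,0,0.032],"turn":[0,0,0]},{"slide":[-0.001,0,0.032],"turn":[0,0,0]},{"slide":[-0.001,0,0.032],"turn":[0,0,0]},{"slide":[-0.001,0,0.032],"turn":[0,0,0]},{"slide":[-0.001,0,0.032],"turn":[0,0,0]}]'

```text
t: 2.75
tool_pos: [0.5968, 0.1989, 0.3388]
orientation: [3.132, -0.241, -0.002]
force: [-0.0, 0.1, 0.1]
opening: 0.0937
```

arm_command --motion '[{"slide":[0,0,0.032],"turn":[0,0,0]},{"slide":[0,0,0.032],"turn":[0,0,0]},{"slide":[0,0,0.032],"turn":[0,0,0]},{"slide":[0,0,0.032],"turn":[0,0,0]},{"slide":[0,0,0.032],"turn":[0,0,0]}]'

```text
t: 3.17
tool_pos: [0.5973, 0.1999, 0.2755]
orientation: [-3.132, 0.239, 0.0]
force: [0.7, 0.3, -0.3]
opening: 0.0929
```

Run:
```python
from h import *
st();print(grasp_pose()[0])
snap("wrist","w2")
```

```text
{'t': 3.1667, 'q': [0.2415, 0.3015, 1.533, 0.0, 1.3071, 0.3939], 'dq': [0.0004, 0.1496, 0.1143, 0.0, -0.2654, -0.0011], 'joint_torque': [-0.0374, -62.9417, -46.7375, 0.0709, 0.5706, -0.0004], 'tool_pos': [0.5973, 0.1999, 0.2755], 'orientation': [-3.1325, 0.2391, 0.0], 'force': [0.6536, 0.2821, -0.2644], 'wrist_torque': [-0.0853, -0.1156, 0.059], 'opening': 0.0929}
[0.59733652 0.19988475 0.10845797]
```

View pics/w2.png

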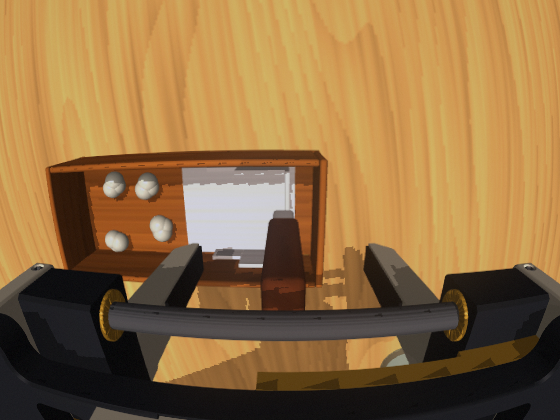

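Grip is between the fingers, with the jaws about 3 mm off in y; I nudge and close.

arm_command --motion '[{"slide":[0,-0.006,0],"turn":[0,0,0]},{"slide":[0,0,0],"turn":[0,0,0]},{"slide":[0,0,0],"turn":[0,0,0]},{"slide":[0,0,0],"turn":[0,0,0]},{"slide":[0,0,0],"turn":[0,0,0]}]' --gripper 0 --grip_force 45

```text
t: 3.63
tool_pos: [0.5981, 0.2025, 0.2778]
orientation: [-3.132, 0.239, -0.003]
force: [-1.0, -0.6, -0.6]
opening: 0.0646
```

arm_command --motion '[{"slide":[0,0,0],"turn":[0,0,0]},{"slide":[0,0,0],"turn":[0,0,0]},{"slide":[0,0,0],"turn":[0,0,0]},{"slide":[0,0,0],"turn":[0,0,0]},{"slide":[0,0,0],"turn":[0,0,0]}]'

```text
t: 4.05
tool_pos: [0.5977, 0.2023, 0.2768]
orientation: [3.132, -0.239, 0.0]
force: [0.2, 0.1, 0.5]
opening: 0.031
```

Run:
```python
from h import *
st();print(grasp_pose()[0])
snap("wrist","w3");snap("scene","s3",(300,140,420,280),4)
h=np.radians(-8.8);ex=np.array([np.cos(h),np.sin(h)]);ey=np.array([-ex[1],ex[0]])
t=np.array([.522,.2155]);g=grasp_pose()[0][:2]
print("grasp in tray frame",(g-t)@ex,(g-t)@ey)
```

```text
{'t': 4.05, 'q': [0.2451, 0.3031, 1.5286, -0.0, 1.3099, 0.3974], 'dq': [0.0018, 0.0015, 0.0004, 0.0003, 0.0002, 0.0004], 'joint_torque': [0.0024, -62.0509, -46.5023, 0.0758, -0.0163, 0.0001], 'tool_pos': [0.5977, 0.2023, 0.2768], 'orientation': [3.1325, -0.2389, 0.0001], 'force': [0.1678, 0.0745, 0.4542], 'wrist_torque': [-0.004, -0.0501, 0.0093], 'opening': 0.031}
[0.59772948 0.20230324 0.10977357]
grasp in tray frame 0.07680110398985793 -0.0014594627912565975
```

View pics/w3.png

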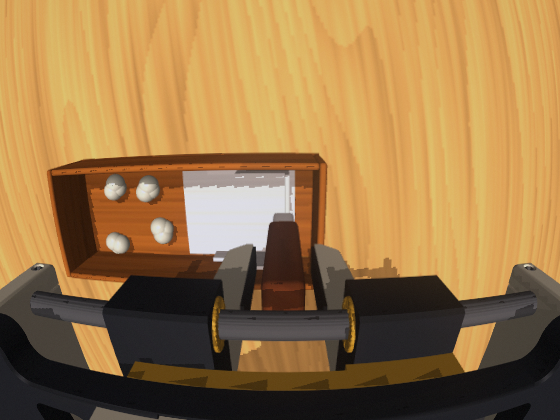

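View pics/s3.png

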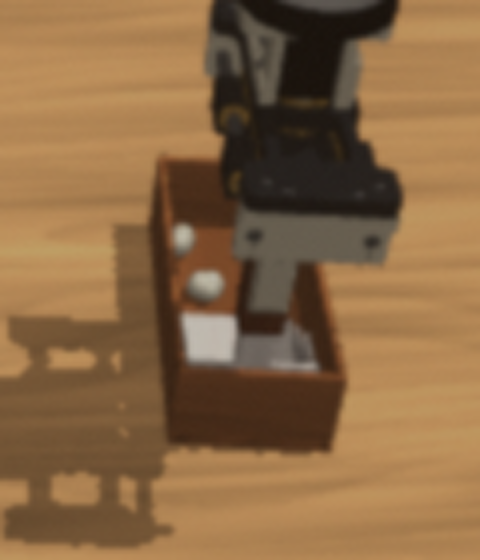

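arm_command --motion '[{"slide":[0,0,0],"turn":[0,0,0]},{"slide":[0,0,0],"turn":[0,0,0]},{"slide":[0,0,0],"turn":[0,0,0]},{"slide":[0,0,0],"turn":[0,0,0]},{"slide":[0,0,0],"turn":[0,0,0]}]'

```text
t: 4.57
tool_pos: [0.5977, 0.2023, 0.2767]
orientation: [-3.132, 0.239, 0.0]
force: [-0.5, -0.7, 0.0]
opening: 0.0179
```

arm_command --motion '[{"slide":[-0.015,0,0],"turn":[0,0,0]},{"slide":[-0.02,0,0],"turn":[0,0,0]},{"slide":[-0.02,0,0],"turn":[0,0,0]},{"slide":[-0.02,0,0],"turn":[0,0,0]},{"slide":[-0.02,0,0],"turn":[0,0,0]}]'

```text
t: 4.98
tool_pos: [0.5591, 0.2083, 0.2767]
orientation: [-3.133, 0.239, 0.0]
force: [-0.1, -0.5, 0.4]
opening: 0.018
```

Run:
```python
from h import *
st();print(grasp_pose()[0])
snap("wrist","w4")
```

```text
{'t': 4.9833, 'q': [0.2707, 0.2156, 1.6322, 0.0, 1.2939, 0.4227], 'dq': [0.0672, -0.2157, 0.2491, -0.0012, -0.036, 0.0644], 'joint_torque': [-0.4473, -55.9649, -47.2705, 0.1491, 0.2402, -0.1435], 'tool_pos': [0.5591, 0.2083, 0.2767], 'orientation': [-3.1325, 0.2385, 0.0002], 'force': [-0.1333, -0.5267, 0.4104], 'wrist_torque': [-0.0684, -0.3249, 0.0139], 'opening': 0.018}
[0.55905121 0.2082933  0.10970371]
```

View pics/w4.png

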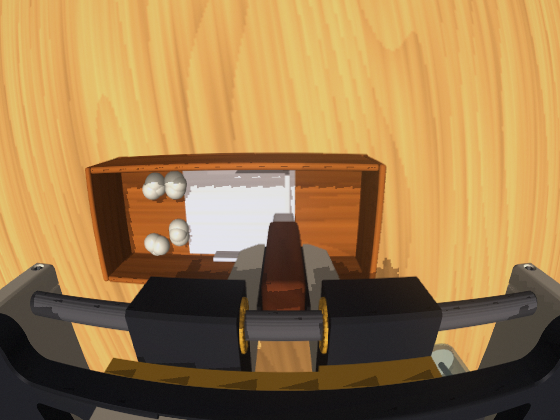

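The scoop pushes the pebbles ahead cleanly; continuing.

arm_command --motion '[{"slide":[-0.018,0,0],"turn":[0,0,0]},{"slide":[-0.018,0,0],"turn":[0,0,0]},{"slide":[-0.018,0,0],"turn":[0,0,0]},{"slide":[-0.018,0,0],"turn":[0,0,0]},{"slide":[-0.018,0,0],"turn":[0,0,0]}]'

```text
t: 5.45
tool_pos: [0.5238, 0.2136, 0.2767]
orientation: [3.132, -0.239, -0.0]
force: [0.8, -0.5, -0.3]
opening: 0.0177
```

arm_command --motion '[{"slide":[-0.012,0,0],"turn":[0,0,0]},{"slide":[-0.012,0,0],"turn":[0,0,0]},{"slide":[-0.01,0,0],"turn":[0,0,0]},{"slide":[-0.006,0,0],"turn":[0,0,0]},{"slide":[0,0,0],"turn":[0,0,0]}]'

```text
t: 5.87
tool_pos: [0.5083, 0.2161, 0.2767]
orientation: [3.132, -0.239, -0.001]
force: [-0.4, 0.5, -2.3]
opening: 0.0176
```

Run:
```python
from h import *
st();g=grasp_pose()[0];print(g)
h=np.radians(-8.8);ex=np.array([np.cos(h),np.sin(h)])
print("lip tray x",(g[:2]-[.522,.2155])@ex-.081)
snap("wrist","w5",(60,120,360,320),2.6)
```

```text
{'t': 5.8667, 'q': [0.309, 0.1014, 1.7595, 0.0001, 1.2812, 0.4611], 'dq': [-0.0062, 0.0109, -0.0116, -0.0027, 0.0002, -0.0042], 'joint_torque': [0.1283, -52.3918, -46.5895, 0.0923, 0.0478, 0.0527], 'tool_pos': [0.5083, 0.2161, 0.2767], 'orientation': [3.1324, -0.2386, -0.0006], 'force': [-0.4169, 0.4678, -2.2782], 'wrist_torque': [-0.0395, -0.1259, 0.0012], 'opening': 0.0176}
[0.50824733 0.21604803 0.10966664]
lip tray x -0.09467461545292713
```

View pics/w5.png

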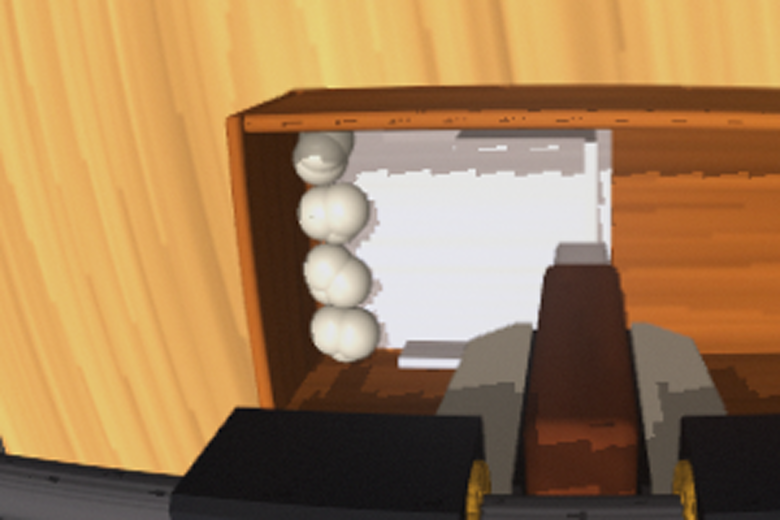

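All four pebbles stand on the lip against the end wall. A few mm more.

arm_command --motion '[{"slide":[-0.004,0,0],"turn":[0,0,0]},{"slide":[-0.004,0,0],"turn":[0,0,0]},{"slide":[-0.003,0,0],"turn":[0,0,0]},{"slide":[0,0,0],"turn":[0,0,0]},{"slide":[0,0,0],"turn":[0,0,0]}]'

```text
t: 6.33
tool_pos: [0.5044, 0.2166, 0.2767]
orientation: [3.132, -0.239, -0.0]
force: [-0.1, 0.2, -1.2]
opening: 0.0176
```

Run:
```python
from h import *
st();g=grasp_pose()[0];print(g)
h=np.radians(-8.8);ex=np.array([np.cos(h),np.sin(h)])
print("lip tray x",(g[:2]-[.522,.2155])@ex-.081)
snap("wrist","w6",(60,120,360,320),2.6)
# tilt plan: pivot = back bottom corner (+9,-105 from grip) rises 1mm, lip stays in place in x
e3=np.array([ex[0],ex[1],0]);up=np.array([0,0,1.])
cur=(np.array(robot.read_state()["tool_pos"]),R.from_rotvec(robot.read_state()["orientation"]))
Q0=cur[1];p0=cur[0]
from math import sin,cos,radians
ay=np.array([-ex[1],ex[0],0])
def pose(a,lipup):
    # a deg tilt about lip, then raise everything
    rot=R.from_rotvec(ay*radians(a)); lip=p0+Q0.apply([0,0,.167])-.081*e3-.1047*up
    # back-bottom corner must stay at z>=0: lip rise = 90*sin a
    lipn=lip+up*(.090*sin(radians(a))+lipup)
    return lipn+rot.apply(p0-lip),rot*Q0
n=10;pp,Q=p0,Q0
for i in range(1,n+1):
    p,q=pose(26*i/n,.001)
    print((Q.inv().apply(p-pp)/.4).round(4),((Q.inv()*q).as_rotvec()/.5).round(4), p.round(4))
    pp,Q=p,q
```

```text
{'t': 6.3333, 'q': [0.3123, 0.0923, 1.7691, 0.0, 1.2804, 0.4645], 'dq': [-0.0013, 0.0028, -0.0023, -0.0012, -0.0002, -0.0004], 'joint_torque': [-0.0168, -51.596, -46.7005, 0.069, -0.0118, 0.008], 'tool_pos': [0.5044, 0.2166, 0.2767], 'orientation': [3.1324, -0.2389, -0.0003], 'force': [-0.1399, 0.247, -1.2163], 'wrist_torque': [-0.0102, -0.1019, 0.0279], 'opening': 0.0176}
[0.50432102 0.2166211  0.10970028]
lip tray x -0.09864238453956475
[ 0.0306  0.     -0.0028] [ 0.0001 -0.0908 -0.    ] [0.5165 0.2148 0.2778]
[ 0.0301  0.     -0.0003] [ 0.0001 -0.0908 -0.    ] [0.5284 0.2129 0.2774]
[ 0.0297  0.     -0.0002] [ 0.0001 -0.0908 -0.    ] [0.5401 0.2111 0.2764]
[ 0.0292  0.     -0.0001] [ 0.0001 -0.0908 -0.    ] [0.5515 0.2093 0.2748]
[0.0288 0.     0.0001] [ 0.0001 -0.0908 -0.    ] [0.5627 0.2076 0.2727]
[0.0284 0.     0.0002] [ 0.0001 -0.0908 -0.    ] [0.5736 0.2059 0.2701]
[0.028  0.     0.0005] [ 0.0001 -0.0908 -0.    ] [0.5843 0.2043 0.2669]
[0.0276 0.     0.0007] [ 0.0001 -0.0908 -0.    ] [0.5945 0.2027 0.2632]
[0.0272 0.     0.001 ] [ 0.0001 -0.0908 -0.    ] [0.6044 0.2011 0.2589]
[0.0269 0.     0.0014] [ 0.0001 -0.0908 -0.    ] [0.614  0.1997 0.2541]
```

View pics/w6.png

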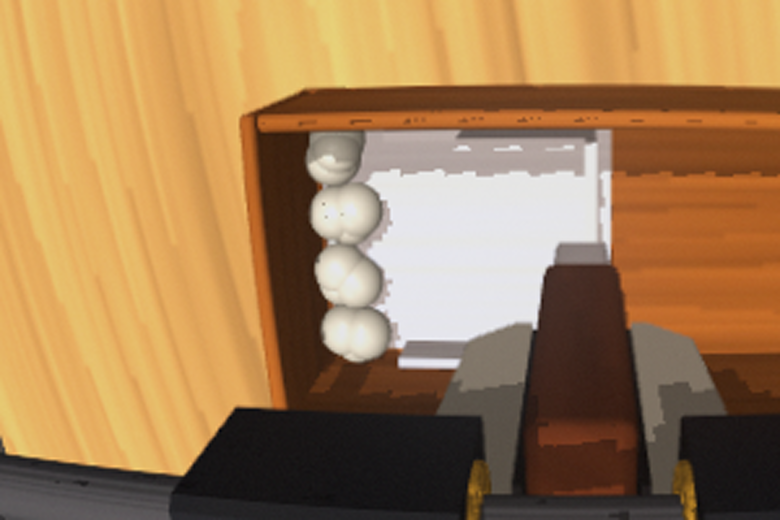

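arm_command --motion '[{"slide":[0.0306,0,-0.004],"turn":[0,-0.091,0]},{"slide":[0.03,0,-0.0005],"turn":[0,-0.091,0]},{"slide":[0.0297,0,0],"turn":[0,-0.091,0]},{"slide":[0.0292,0,0],"turn":[0,-0.091,0]},{"slide":[0.0288,0,0],"turn":[0,-0.091,0]}]'

```text
t: 6.8
tool_pos: [0.5635, 0.2076, 0.2734]
orientation: [-3.095, 0.236, 0.356]
force: [-0.1, -0.9, -1.9]
opening: 0.0178
```

```bash
cat >> h.py <<'E'
def scoop(gz=.1047):
    p,Q=grasp_pose(); 
    f=lambda x,z:(p+Q.apply([x-.031,0,gz-z]))
    return f(-.050,0),f(.040,0),p,Q
E
python3 - <<'E'
from h import *
st();l,b,p,Q=scoop();print("lip",l,"back",b)
h=np.radians(-8.8);ex=np.array([np.cos(h),np.sin(h)])
print("lip tray x",(l[:2]-[.522,.2155])@ex)
snap("wrist","w7",(60,120,360,320),2.6)
E
```

```text
{'t': 6.8, 'q': [0.2397, 0.3312, 1.5105, 0.0873, 1.5123, 0.3775], 'dq': [-0.1451, 0.5847, -0.6187, 0.1772, 0.5521, -0.1522], 'joint_torque': [0.6216, -66.0262, -42.5154, 0.3771, 0.532, 0.2551], 'tool_pos': [0.5635, 0.2076, 0.2734], 'orientation': [-3.0946, 0.2359, 0.356], 'force': [-0.0761, -0.8893, -1.8894], 'wrist_torque': [-0.0693, -0.3338, 0.0059], 'opening': 0.0178}
lip [0.42451135 0.22896835 0.0271408 ] back [0.51114785 0.21568484 0.00670396]
lip tray x -0.0984015219297866
```

View pics/w7.png

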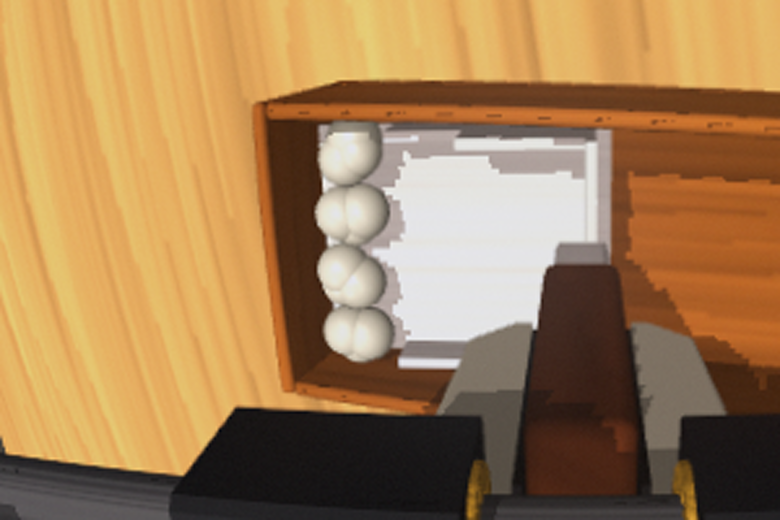

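arm_command --motion '[{"slide":[0.0284,0,0],"turn":[0,-0.095,0]},{"slide":[0.028,0,0],"turn":[0,-0.095,0]},{"slide":[0.0276,0,0.0005],"turn":[0,-0.095,0]},{"slide":[0.0272,0,0.001],"turn":[0,-0.095,0]},{"slide":[0.0269,0,0.001],"turn":[0,-0.095,0]}]'

```text
t: 7.27
tool_pos: [0.6145, 0.1998, 0.2548]
orientation: [-3.014, 0.23, 0.715]
force: [0.2, -0.5, -1.4]
opening: 0.0182
```

arm_command --motion '[{"slide":[0.006,0,0],"turn":[0,-0.02,0]},{"slide":[0,0,0],"turn":[0,0,0]},{"slide":[0,0,0],"turn":[0,0,0]},{"slide":[0,0,0],"turn":[0,0,0]},{"slide":[0,0,0],"turn":[0,0,0]}]'

```text
t: 7.68
tool_pos: [0.6159, 0.1998, 0.2546]
orientation: [-3.011, 0.229, 0.725]
force: [2.0, -1.1, -2.2]
opening: 0.0179
```

Run:
```python
from h import *
st();l,b,p,Q=scoop();print("lip",l,"back",b,p)
h=np.radians(-8.8);ex=np.array([np.cos(h),np.sin(h)])
print("lip tray x",(l[:2]-[.522,.2155])@ex)
snap("wrist","w8",(60,120,360,320),2.6)
```

```text
{'t': 7.6833, 'q': [0.1892, 0.5888, 1.2387, 0.156, 1.761, 0.3356], 'dq': [-0.0013, 0.0003, -0.003, 0.0025, 0.0039, 0.0009], 'joint_torque': [0.3062, -72.7922, -43.4097, 1.4692, 3.9303, -0.0634], 'tool_pos': [0.6159, 0.1998, 0.2546], 'orientation': [-3.0112, 0.229, 0.7254], 'force': [1.9769, -1.1034, -2.2178], 'wrist_torque': [-0.2344, -0.8749, -0.0348], 'opening': 0.0179}
lip [0.42231976 0.22945315 0.04961273] back [0.50152459 0.21734427 0.00862528] [0.54073367 0.21131749 0.1059362 ]
lip tray x -0.1006414739377221
```

View pics/w8.png

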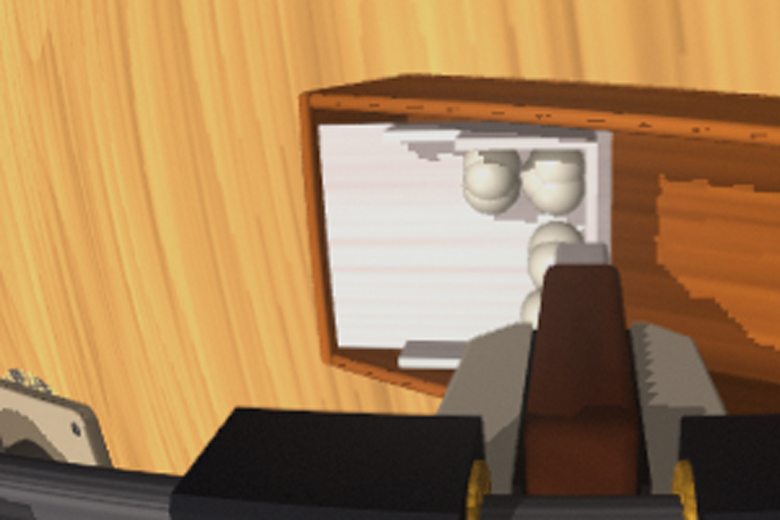

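All four pebbles have slid to the scoop's back wall. Now lift.

Run:
```python
from h import *
p,Q=np.array(robot.read_state()["tool_pos"]),R.from_rotvec(robot.read_state()["orientation"])
plan(p+[.004,-.0006,.16],Q,2)
# kinematic fit
D=[(.1311,1.4893,.5998,.4037),(-.2747,1.874,.4542,.4046),(.3031,1.5286,.631,.2768),(.0923,1.7691,np.hypot(.5044,.2166),.2767),(.2227,1.3887,np.hypot(.6,.2037),.4027)]
A=[];b=[]
for q2,q3,r,z in D:
    A+= [[np.sin(q2),np.sin(q2+q3),0],[np.cos(q2),np.cos(q2+q3),1]];b+=[r,z]
s=np.linalg.lstsq(np.array(A),b,rcond=None);print(s[0],s[1])
L1,L2,hd=s[0]
s=robot.read_state();q=s["q"];Q=R.from_rotvec(s["orientation"])
r=L1*np.sin(q[1])+L2*np.sin(q[1]+q[2]);z=L1*np.cos(q[1])+L2*np.cos(q[1]+q[2])
# tcp = (r c1, r s1, z+h)+d6*zt ; hd=h-d6
zt=Q.apply([0,0,1]);w=np.array([r*np.cos(q[0]),r*np.sin(q[0])])
print("d6",(np.array(s["tool_pos"])[:2]-w)/zt[:2],(s["tool_pos"][2]-z-hd)/(1+zt[2]))
```

```text
dpos [ 0.004  -0.0006  0.16  ] turn deg [0. 0. 0.] per row mm 16.0 deg 0.0
[{"slide": [-0.0173, -0.0, -0.0361], "turn": [0.0, 0.0, 0.0]}, {"slide": [-0.0173, -0.0, -0.0361], "turn": [0.0, 0.0, 0.0]}, {"slide": [-0.0173, -0.0, -0.0361], "turn": [0.0, 0.0, 0.0]}, {"slide": [-0.0173, -0.0, -0.0361], "turn": [0.0, 0.0, 0.0]}, {"slide": [-0.0173, -0.0, -0.0361], "turn": [0.0, 0.0, 0.0]}]
[{"slide": [-0.0173, -0.0, -0.0361], "turn": [0.0, 0.0, 0.0]}, {"slide": [-0.0173, -0.0, -0.0361], "turn": [0.0, 0.0, 0.0]}, {"slide": [-0.0173, -0.0, -0.0361], "turn": [0.0, 0.0, 0.0]}, {"slide": [-0.0173, -0.0, -0.0361], "turn": [0.0, 0.0, 0.0]}, {"slide": [-0.0173, -0.0, -0.0361], "turn": [0.0, 0.0, 0.0]}]
[0.35155848 0.5490195  0.08263943] [0.00019728]
d6 [0.21634189 0.91327809] 0.1731072945738059
```

arm_command --motion '[{"slide":[-0.008,0,-0.02],"turn":[0,0,0]},{"slide":[-0.0175,0,-0.037],"turn":[0,0,0]},{"slide":[-0.0175,0,-0.037],"turn":[0,0,0]},{"slide":[-0.0175,0,-0.037],"turn":[0,0,0]},{"slide":[-0.0175,0,-0.037],"turn":[0,0,0]}]'

```text
t: 8.15
tool_pos: [0.6188, 0.1992, 0.3297]
orientation: [-3.01, 0.229, 0.729]
force: [-0.3, 0.4, -2.6]
opening: 0.0175
```

arm_command --motion '[{"slide":[-0.0175,0,-0.037],"turn":[0,0,0]},{"slide":[-0.0175,0,-0.037],"turn":[0,0,0]},{"slide":[-0.0175,0,-0.037],"turn":[0,0,0]},{"slide":[-0.0175,0,-0.037],"turn":[0,0,0]},{"slide":[-0.01,0,-0.02],"turn":[0,0,0]}]'

```text
t: 8.57
tool_pos: [0.6212, 0.1989, 0.4057]
orientation: [-3.011, 0.228, 0.724]
force: [0.3, 0.2, -1.7]
opening: 0.0178
```

```bash
cat >> h.py <<'E'
MC=np.array([.583,-.1375]);BY=10.3
def box(x,y):  # mm in box frame -> world xy ; mouth centre = (50,74.5)
    h=np.radians(BY);return MC+((x-50)*np.array([np.cos(h),np.sin(h)])+(y-74.5)*np.array([-np.sin(h),np.cos(h)]))/1000
def tcp_for_lip(lip,head,tilt,gz=.1047):
    Q=down(head,tilt); return np.array(lip)-Q.apply([-.081,0,gz])-Q.apply([0,0,.167]),Q
E
python3 - <<'E'
from h import *
s=st();l,b,p,Q=scoop();print("lip",l,"back",b)
snap("wrist","w9")
lp=box(75,74.5);P,Q=tcp_for_lip([*lp,.19],10.3,20);print(P)
plan(P,Q,4)
E
```

```text
{'t': 8.5667, 'q': [0.1864, 0.4984, 1.0806, 0.1684, 2.0059, 0.3746], 'dq': [-0.0023, -0.0255, -0.1293, 0.0107, 0.1514, 0.0281], 'joint_torque': [-0.0923, -69.1522, -44.5098, 1.1837, 3.126, -0.0611], 'tool_pos': [0.6212, 0.1989, 0.4057], 'orientation': [-3.0106, 0.2285, 0.7243], 'force': [0.2763, 0.1947, -1.7073], 'wrist_torque': [-0.1284, -0.5866, 0.0174], 'opening': 0.0178}
lip [0.42772864 0.22871135 0.20063346] back [0.50696284 0.21664158 0.15969128]
[ 0.773915   -0.10280487  0.41761085]
dpos [ 0.1525 -0.3017  0.0106] turn deg [ -7.67   6.88 -17.39] per row mm 16.9 deg 1.01
[{"slide": [0.0213, 0.0344, -0.0124], "turn": [-0.0134, 0.012, -0.0304]}, {"slide": [0.0208, 0.0348, -0.012], "turn": [-0.0134, 0.012, -0.0304]}, {"slide": [0.0203, 0.0352, -0.0117], "turn": [-0.0134, 0.012, -0.0304]}, {"slide": [0.0199, 0.0356, -0.0113], "turn": [-0.0134, 0.012, -0.0304]}, {"slide": [0.0194, 0.0359, -0.0109], "turn": [-0.0134, 0.012, -0.0304]}]
[{"slide": [0.0189, 0.0363, -0.0106], "turn": [-0.0134, 0.012, -0.0304]}, {"slide": [0.0184, 0.0367, -0.0102], "turn": [-0.0134, 0.012, -0.0304]}, {"sli
[... 241 characters left out ...]
0.0088], "turn": [-0.0134, 0.012, -0.0304]}, {"slide": [0.0159, 0.0383, -0.0085], "turn": [-0.0134, 0.012, -0.0304]}, {"slide": [0.0153, 0.0386, -0.0081], "turn": [-0.0134, 0.012, -0.0304]}, {"slide": [0.0148, 0.0388, -0.0078], "turn": [-0.0134, 0.012, -0.0304]}, {"slide": [0.0142, 0.0391, -0.0074], "turn": [-0.0134, 0.012, -0.0304]}]
[{"slide": [0.0137, 0.0394, -0.0071], "turn": [-0.0134, 0.012, -0.0304]}, {"slide": [0.0131, 0.0396, -0.0067], "turn": [-0.0134, 0.012, -0.0304]}, {"slide": [0.0126, 0.0399, -0.0064], "turn": [-0.0134, 0.012, -0.0304]}, {"slide": [0.012, 0.0401, -0.006], "turn": [-0.0134, 0.012, -0.0304]}, {"slide": [0.0114, 0.0403, -0.0057], "turn": [-0.0134, 0.012, -0.0304]}]
```

View pics/w9.png

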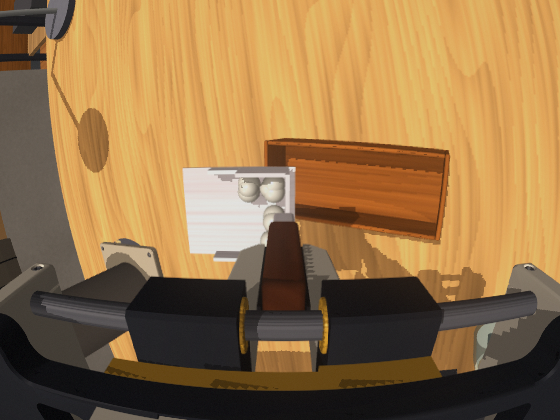

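Pebbles sit well in the scoop (about 270,190 in the picture). Transit to the mouth with less reach.

Run:
```python
from h import *
lp=box(45,74.5);P,Q=tcp_for_lip([*lp,.18],10.3,12);print(P)
plan(P,Q,4)
```

```text
[ 0.71161302 -0.11412705  0.42892186]
dpos [ 0.0902 -0.3131  0.0219] turn deg [ -6.45  14.8  -17.92] per row mm 16.3 deg 1.21
[{"slide": [0.0139, 0.037, -0.0102], "turn": [-0.0113, 0.0258, -0.0313]}, {"slide": [0.0135, 0.0372, -0.0099], "turn": [-0.0113, 0.0258, -0.0313]}, {"slide": [0.013, 0.0375, -0.0095], "turn": [-0.0113, 0.0258, -0.0313]}, {"slide": [0.0126, 0.0378, -0.0091], "turn": [-0.0113, 0.0258, -0.0313]}, {"slide": [0.0121, 0.038, -0.0087], "turn": [-0.0113, 0.0258, -0.0313]}]
[{"slide": [0.0116, 0.0382, -0.0084], "turn": [-0.0113, 0.0258, -0.0313]}, {"slide": [0.0111, 0.0385, -0.008], "turn": [-0.0113, 0.0258, -0.0313]}, {"slide": [0.0106, 0.0387, -0.0076], "turn": [-0.0113, 0.0258, -0.0313]}, {"slide": [0.0101, 0.0389, -0.0073], "turn": [-0.0113, 0.0258, -0.0313]}, {"slide": [0.0096, 0.0391, -0.0069], "turn": [-0.0113, 0.0258, -0.0313]}]
[{"slide": [0.009, 0.0393, -0.0066], "turn": [-0.0113, 0.0258, -0.0313]}, {"slide": [0.0085, 0.0394, -0.0063], "turn": [-0.0113, 0.0258, -0.0313]}, {"slide": [0.008, 0.0396, -0.0059], "turn": [-0.0113, 0.0258, -0.0313]}, {"slide": [0.0074, 0.0397, -0.0056], "turn": [-0.0113, 0.0258, -0.0313]}, {"slide": [0.0069, 0.0399, -0.0053], "turn": [-0.0113, 0.0258, -0.0313]}]
[{"slide": [0.0063, 0.04, -0.005], "turn": [-0.0113, 0.0258, -0.0313]}, {"slide": [0.0058, 0.0401, -0.0047], "turn": [-0.0113, 0.0258, -0.0313]}, {"slide": [0.0052, 0.0402, -0.0044], "turn": [-0.0113, 0.0258, -0.0313]}, {"slide": [0.0046, 0.0403, -0.0041], "turn": [-0.0113, 0.0258, -0.0313]}, {"slide": [0.004, 0.0404, -0.0038], "turn": [-0.0113, 0.0258, -0.0313]}]
```

arm_command --motion '[{"slide":[0.006,0.018,-0.005],"turn":[-0.011,0.026,-0.031]},{"slide":[0.0135,0.037,-0.01],"turn":[-0.011,0.026,-0.031]},{"slide":[0.013,0.0375,-0.0095],"turn":[-0.011,0.026,-0.031]},{"slide":[0.0125,0.038,-0.009],"turn":[-0.011,0.026,-0.031]},{"slide":[0.012,0.038,-0.0085],"turn":[-0.011,0.026,-0.031]}]'

```text
t: 9.03
tool_pos: [0.641, 0.128, 0.4067]
orientation: [-3.053, 0.103, 0.634]
force: [-1.0, 0.4, -2.1]
opening: 0.0178
```

arm_command --motion '[{"slide":[0.0115,0.038,-0.0085],"turn":[-0.011,0.026,-0.031]},{"slide":[0.011,0.0385,-0.008],"turn":[-0.011,0.026,-0.031]},{"slide":[0.0105,0.039,-0.0075],"turn":[-0.011,0.026,-0.031]},{"slide":[0.01,0.039,-0.007],"turn":[-0.011,0.026,-0.031]},{"slide":[0.0095,0.039,-0.007],"turn":[-0.011,0.026,-0.031]}]'

```text
t: 9.45
tool_pos: [0.6633, 0.0495, 0.4121]
orientation: [-3.086, -0.023, 0.537]
force: [1.0, 0.4, -2.0]
opening: 0.0177
```

arm_command --motion '[{"slide":[0.009,0.039,-0.0065],"turn":[-0.011,0.026,-0.031]},{"slide":[0.0085,0.0395,-0.006],"turn":[-0.011,0.026,-0.031]},{"slide":[0.008,0.0395,-0.006],"turn":[-0.011,0.026,-0.031]},{"slide":[0.0075,0.04,-0.0055],"turn":[-0.011,0.026,-0.031]},{"slide":[0.007,0.04,-0.005],"turn":[-0.011,0.026,-0.031]}]'

```text
t: 9.87
tool_pos: [0.6857, -0.0288, 0.4172]
orientation: [3.104, 0.15, -0.436]
force: [0.6, 0.4, -1.4]
opening: 0.0176
```

arm_command --motion '[{"slide":[0.006,0.04,-0.005],"turn":[-0.011,0.026,-0.031]},{"slide":[0.006,0.04,-0.0045],"turn":[-0.011,0.026,-0.031]},{"slide":[0.005,0.04,-0.0045],"turn":[-0.011,0.026,-0.031]},{"slide":[0.0045,0.035,-0.004],"turn":[-0.011,0.026,-0.031]},{"slide":[0.002,0.02,-0.002],"turn":[-0.011,0.026,-0.031]}]'

```text
t: 10.28
tool_pos: [0.7053, -0.0979, 0.422]
orientation: [3.094, 0.273, -0.331]
force: [0.6, 0.2, -1.3]
opening: 0.018
```

Run:
```python
from h import *
s=st();l,b,p,Q=scoop();print("lip",l,"back",b,"target lip",box(45,74.5))
snap("wrist","w10");snap("top","top10",(130,60,500,330),2.1)
```

```text
{'t': 10.2833, 'q': [-0.1898, 0.5494, 0.9535, -0.0775, 1.8378, -0.3785], 'dq': [-0.1005, 0.009, -0.0336, -0.021, -0.1478, -0.2913], 'joint_torque': [0.6722, -76.6992, -49.1935, -0.4629, 1.9806, 0.4338], 'tool_pos': [0.7053, -0.0979, 0.422], 'orientation': [3.0944, 0.2725, -0.3313], 'force': [0.5928, 0.25, -1.3222], 'wrist_torque': [0.0388, -0.341, -0.0006], 'opening': 0.018}
lip [ 0.57073164 -0.12151929  0.17354606] back [ 0.65733783 -0.10613437  0.15450211] target lip [ 0.57808057 -0.13839401]
```

View pics/w10.png

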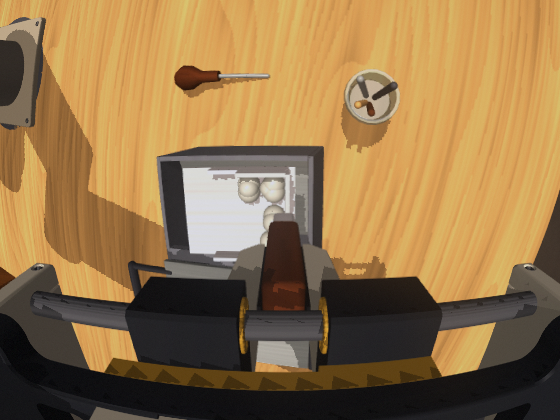

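View pics/top10.png

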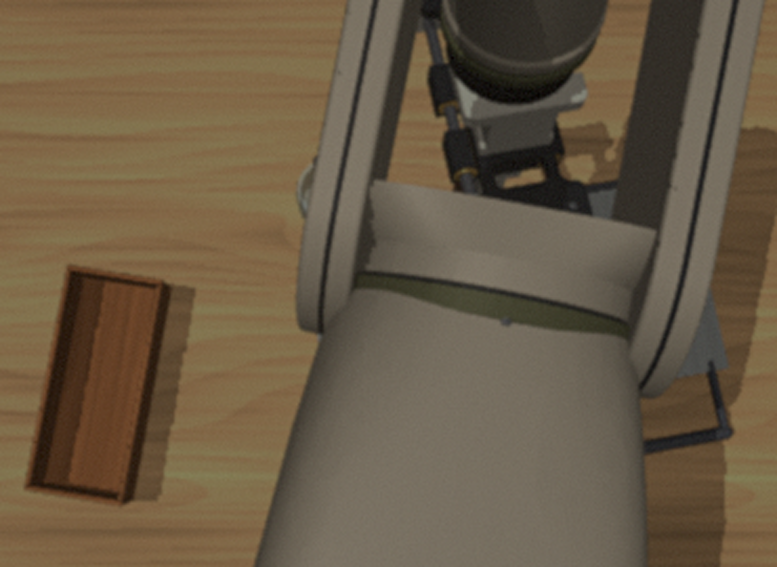

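Run:
```python
from h import *
crop("w10",(120,130,340,290),3.6,"w10c")
```

```text
(no output)
```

View pics/w10c.png

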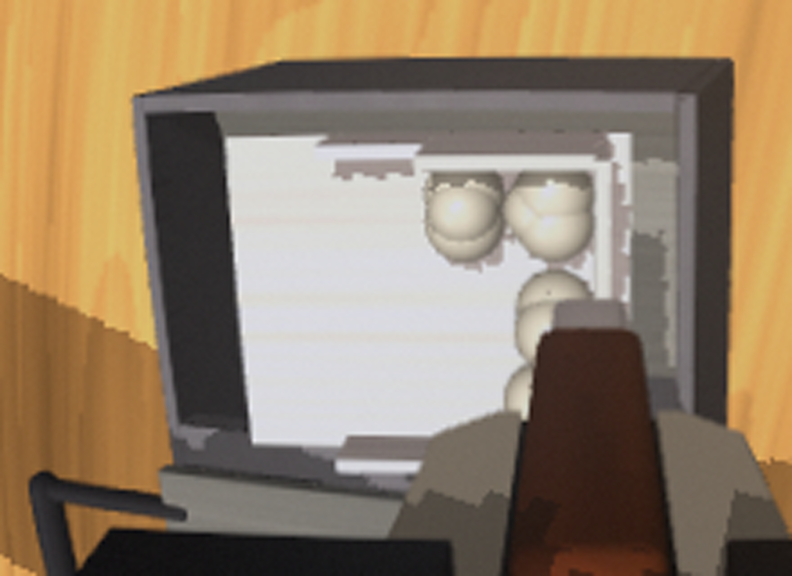

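Run:
```python
from h import *
f=lambda u,v,z:at_z("w10",120+u/3.6,130+v/3.6,z,True)[:2]
a=f(135,97,.105);b=f(697,95,.105);c=f(172,465,.105);print(a,b,np.linalg.norm(b-a),np.degrees(np.arctan2(*(b-a)[::-1])))
print("bar end",f(42,487,.109),"lid corner",f(163,470,.112), c, np.linalg.norm(c-a),np.degrees(np.arctan2(*(a-c)[::-1]))-90)
print("pred",box(-35,130),box(135,130),"bar end",box(-90,-5))
```

```text
[ 0.49269077 -0.09630559] [ 0.65812511 -0.0644576 ] 0.1684719971793977 10.89677951937452
bar end [ 0.46105822 -0.23984779] lid corner [ 0.51408014 -0.21393062] [ 0.51340968 -0.21551716] 0.12099864532889638 9.859490733784469
pred [ 0.48944625 -0.09809257] [ 0.65670671 -0.06769619] bar end [ 0.45947087 -0.24075117]
```

```bash
sed -i 's/^MC=.*/MC=np.array([.585,-.135]);BY=10.4/' h.py
python3 - <<'E'
from h import *
lp=box(72,74.5);P,Q=tcp_for_lip([*lp,.155],10.4,6);print(P)
plan(P,Q,2)
E
```

```text
[ 0.71380523 -0.11135982  0.41674479]
dpos [ 0.0086 -0.0136 -0.0054] turn deg [-0.12  6.21 -0.39] per row mm 1.7 deg 0.62
[{"slide": [0.0018, 0.0037, 0.001], "turn": [-0.0004, 0.0217, -0.0014]}, {"slide": [0.0018, 0.0037, 0.001], "turn": [-0.0004, 0.0217, -0.0014]}, {"slide": [0.0017, 0.0037, 0.001], "turn": [-0.0004, 0.0217, -0.0014]}, {"slide": [0.0017, 0.0037, 0.0011], "turn": [-0.0004, 0.0217, -0.0014]}, {"slide": [0.0017, 0.0037, 0.0011], "turn": [-0.0004, 0.0217, -0.0014]}]
[{"slide": [0.0017, 0.0037, 0.0011], "turn": [-0.0004, 0.0217, -0.0014]}, {"slide": [0.0017, 0.0037, 0.0011], "turn": [-0.0004, 0.0217, -0.0014]}, {"slide": [0.0017, 0.0037, 0.0011], "turn": [-0.0004, 0.0217, -0.0014]}, {"slide": [0.0017, 0.0037, 0.0012], "turn": [-0.0004, 0.0217, -0.0014]}, {"slide": [0.0016, 0.0037, 0.0012], "turn": [-0.0004, 0.0217, -0.0014]}]
```

arm_command --motion '[{"slide":[0.004,0.009,0.0025],"turn":[0,0.05,-0.003]},{"slide":[0.004,0.009,0.0025],"turn":[0,0.05,-0.003]},{"slide":[0.004,0.009,0.0025],"turn":[0,0.05,-0.003]},{"slide":[0.004,0.009,0.0025],"turn":[0,0.05,-0.003]},{"slide":[0,0,0],"turn":[0,0,0]}]'

```text
t: 10.8
tool_pos: [0.7132, -0.1092, 0.417]
orientation: [3.116, 0.284, -0.176]
force: [-0.4, -0.6, -1.9]
opening: 0.0178
```

Run:
```python
from h import *
s=st();l,b,p,Q=scoop();print("lip",l,"back",b,"target lip",box(72,74.5))
p0=np.array(s["tool_pos"]);Q0=Q;x=Q0.apply([1,0,0]);t0=-np.degrees(np.arcsin(x[2]));print("tilt",t0,"head",np.degrees(np.arctan2(x[1],x[0])))
lp=np.array([*box(75,74.5),0])
n=15;pp,q=p0,Q0
for i in range(1,n+1):
    a=i/n; lip=l*(1-a)+a*np.array([lp[0],lp[1],.122])
    # z: keep lip fixed, drop gradually
    P,q2=tcp_for_lip(lip,10.4,t0+(-60-t0)*a)
    print((q.inv().apply(P-pp)/.4).round(4),((q.inv()*q2).as_rotvec()/.5).round(4), P.round(3))
    pp,q=P,q2
```

```text
{'t': 10.8, 'q': [-0.2122, 0.5229, 0.9923, -0.0411, 1.7314, -0.3981], 'dq': [0.009, 0.0042, -0.0114, -0.0153, 0.0496, 0.0079], 'joint_torque': [0.0202, -76.5261, -50.0116, -0.0104, 0.3042, -0.1502], 'tool_pos': [0.7132, -0.1092, 0.417], 'orientation': [3.1163, 0.2836, -0.1761], 'force': [-0.4105, -0.6489, -1.863], 'wrist_torque': [0.0015, -0.211, -0.0227], 'opening': 0.0178}
lip [ 0.60389952 -0.12852592  0.15610515] back [ 0.69185767 -0.11236927  0.14598945] target lip [ 0.60663857 -0.13102858]
tilt 6.453491188005776 head 10.408387301802914
[-0.0516 -0.0014 -0.0081] [-5.500e-03  1.546e-01  1.000e-04] [ 0.693 -0.112  0.423]
[-0.052   0.0005 -0.008 ] [-0.      0.1546 -0.    ] [ 0.673 -0.116  0.426]
[-0.0524  0.0005 -0.0079] [0.     0.1546 0.    ] [ 0.652 -0.12   0.429]
[-0.0529  0.0005 -0.0079] [0.     0.1546 0.    ] [ 0.631 -0.124  0.429]
[-0.0533  0.0005 -0.0079] [-0.      0.1546 -0.    ] [ 0.61  -0.128  0.428]
[-0.0538  0.0005 -0.0079] [0.     0.1546 0.    ] [ 0.589 -0.132  0.425]
[-0.0542  0.0005 -0.008 ] [ 0.      0.1546 -0.    ] [ 0.568 -0.137  0.421]
[-0.0546  0.0005 -0.0081] [-0.      0.1546 -0.    ] [ 0.547 -0.141  0.415]
[-0.0551  0.0005 -0.0082] [0.     0.1546 0.    ] [ 0.527 -0.145  0.407]
[-0.0555  0.0005 -0.0084] [-0.      0.1546  0.    ] [ 0.507 -0.148  0.398]
[-0.0559  0.0005 -0.0086] [ 0.      0.1546 -0.    ] [ 0.487 -0.152  0.387]
[-0.0563  0.0005 -0.0088] [ 0.      0.1546 -0.    ] [ 0.469 -0.156  0.374]
[-0.0566  0.0005 -0.0091] [-0.      0.1546 -0.    ] [ 0.451 -0.159  0.36 ]
[-0.057   0.0005 -0.0094] [ 0.      0.1546 -0.    ] [ 0.434 -0.163  0.345]
[-0.0573  0.0005 -0.0097] [0.     0.1546 0.    ] [ 0.418 -0.166  0.328]
```

arm_command --motion '[{"slide":[-0.0516,0,-0.008],"turn":[0,0.155,0]},{"slide":[-0.052,0,-0.008],"turn":[0,0.155,0]},{"slide":[-0.0525,0,-0.008],"turn":[0,0.155,0]},{"slide":[-0.053,0.0005,-0.008],"turn":[0,0.155,0]},{"slide":[-0.0533,0.0005,-0.008],"turn":[0,0.155,0]}]'

```text
t: 11.22
tool_pos: [0.6092, -0.1281, 0.4292]
orientation: [-3.072, -0.28, -0.429]
force: [-0.1, 0.0, -0.6]
opening: 0.018
```

Run:
```python
from h import *
s=st();l,b,p,Q=scoop();print("lip",l,"back",b,"target lip",box(75,74.5))
x=Q.apply([1,0,0]);print("tilt",-np.degrees(np.arcsin(x[2])))
```

```text
{'t': 11.2167, 'q': [-0.3318, 0.0548, 1.5373, 0.1419, 1.3097, -0.5337], 'dq': [-0.3598, -1.0492, 1.2156, 0.5534, -0.935, -0.4922], 'joint_torque': [3.7516, -46.508, -54.9862, -0.141, 0.2468, 1.2332], 'tool_pos': [0.6092, -0.1281, 0.4292], 'orientation': [-3.0718, -0.2799, -0.4289], 'force': [-0.1433, 0.0239, -0.6339], 'wrist_torque': [-0.1047, 0.1257, 0.0182], 'opening': 0.018}
lip [ 0.60571093 -0.12804658  0.14573133] back [ 0.69084241 -0.11242912  0.17040369] target lip [ 0.60958929 -0.13048702]
tilt -15.910610737270536
```

arm_command --motion '[{"slide":[-0.0538,0.001,-0.008],"turn":[0,0.155,0]},{"slide":[-0.0542,0.001,-0.008],"turn":[0,0.155,0]},{"slide":[-0.0546,0.001,-0.008],"turn":[0,0.155,0]},{"slide":[-0.055,0.001,-0.008],"turn":[0,0.155,0]},{"slide":[-0.0555,0.001,-0.0085],"turn":[0,0.155,0]}]'

```text
t: 11.63
tool_pos: [0.5059, -0.149, 0.3982]
orientation: [-2.901, -0.264, -1.002]
force: [0.1, 0.8, -1.9]
opening: 0.018
```

arm_command --motion '[{"slide":[-0.056,0.001,-0.0085],"turn":[0,0.155,0]},{"slide":[-0.0563,0.001,-0.009],"turn":[0,0.155,0]},{"slide":[-0.0566,0,-0.009],"turn":[0,0.155,0]},{"slide":[-0.057,0,-0.0095],"turn":[0,0.155,0]},{"slide":[-0.03,0,-0.005],"turn":[0,0.08,0]}]'

```text
t: 12.05
tool_pos: [0.4241, -0.1643, 0.3338]
orientation: [-2.657, -0.24, -1.477]
force: [-0.8, 1.1, -2.4]
opening: 0.0177
```

Run:
```python
from h import *
s=st();l,b,p,Q=scoop();print("lip",l,"back",b,"target lip",box(75,74.5))
x=Q.apply([1,0,0]);print("tilt",-np.degrees(np.arcsin(x[2])))
snap("wrist","w11");snap("scene","s11")
```

```text
{'t': 12.05, 'q': [-0.7904, -0.5644, 2.3825, 1.0592, 0.9386, -1.4681], 'dq': [-0.3519, -0.1454, 0.4083, 0.7469, 0.0979, -0.7898], 'joint_torque': [1.6817, -23.9134, -54.1526, 5.0155, -1.2205, 0.5553], 'tool_pos': [0.4241, -0.1643, 0.3338], 'orientation': [-2.657, -0.2404, -1.4769], 'force': [-0.8204, 1.0571, -2.3521], 'wrist_torque': [-0.1499, 0.612, -0.0301], 'opening': 0.0177}
lip [ 0.60893576 -0.12932655  0.12167726] back [ 0.65568367 -0.12100092  0.19813193] target lip [ 0.60958929 -0.13048702]
tilt -58.15693375345785
```

View pics/w11.png

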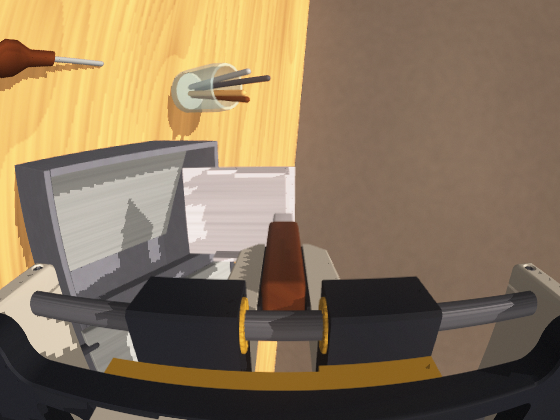

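View pics/s11.png

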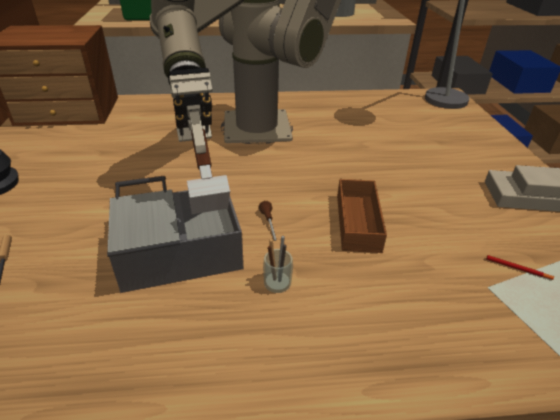

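The scoop looks empty, nothing lies on the bench, the lid is shut. Return the scoop to level about its lip.

```bash
cat >> h.py <<'E'
def lipplan(lip1,head1,tilt1,n,gz=.1047):
    s=robot.read_state();l,b,p,Q=scoop(gz);x=Q.apply([1,0,0]);t0=-np.degrees(np.arcsin(x[2]));h0=np.degrees(np.arctan2(x[1],x[0]))
    print("t0",t0,"h0",h0,"lip",l)
    pp,q=np.array(s["tool_pos"]),Q
    for i in range(1,n+1):
        a=i/n
        P,q2=tcp_for_lip(l*(1-a)+a*np.array(lip1),h0*(1-a)+a*head1,t0+(tilt1-t0)*a,gz)
        print((q.inv().apply(P-pp)/.4).round(4).tolist(),((q.inv()*q2).as_rotvec()/.5).round(4).tolist(), P.round(3))
        pp,q=P,q2
E
python3 - <<'E'
from h import *
lipplan([*box(60,74.5),.18],10.4,0,10)
E
```

```text
t0 -57.87918399695156 h0 9.795116419505133 lip [ 0.60798932 -0.12934479  0.12017547]
[0.0783, -0.0075, 0.0131] [-0.0233, -0.202, 0.0001] [ 0.445 -0.158  0.357]
[0.0772, 0.0008, 0.012] [0.0016, -0.202, -0.0014] [ 0.467 -0.154  0.378]
[0.0759, 0.0007, 0.0111] [0.0015, -0.202, -0.0015] [ 0.491 -0.15   0.397]
[0.0746, 0.0006, 0.0103] [0.0013, -0.202, -0.0017] [ 0.516 -0.146  0.414]
[0.0732, 0.0005, 0.0097] [0.0011, -0.202, -0.0018] [ 0.542 -0.142  0.427]
[0.0717, 0.0005, 0.0091] [0.0009, -0.202, -0.0019] [ 0.568 -0.137  0.438]
[0.0702, 0.0004, 0.0088] [0.0007, -0.202, -0.002] [ 0.595 -0.133  0.446]
[0.0687, 0.0003, 0.0086] [0.0005, -0.202, -0.002] [ 0.622 -0.128  0.45 ]
[0.0671, 0.0002, 0.0085] [0.0003, -0.202, -0.0021] [ 0.648 -0.123  0.453]
[0.0656, 0.0001, 0.0087] [0.0001, -0.202, -0.0021] [ 0.675 -0.119  0.452]
```

arm_command --motion '[{"slide":[0.078,0,0.013],"turn":[0,-0.2,0]},{"slide":[0.077,0,0.012],"turn":[0,-0.2,0]},{"slide":[0.076,0,0.011],"turn":[0,-0.2,0]},{"slide":[0.0745,0,0.01],"turn":[0,-0.2,0]},{"slide":[0.073,0,0.0095],"turn":[0,-0.2,0]}]'

```text
t: 12.57
tool_pos: [0.5444, -0.1435, 0.4342]
orientation: [-2.986, -0.27, -0.782]
force: [-0.5, 0.3, -1.6]
opening: 0.0181
```

arm_command --motion '[{"slide":[0.0715,0,0.009],"turn":[0,-0.2,0]},{"slide":[0.07,0,0.009],"turn":[0,-0.2,0]},{"slide":[0.069,0,0.0085],"turn":[0,-0.2,0]},{"slide":[0.067,0,0.0085],"turn":[0,-0.2,0]},{"slide":[0.0655,0,0.0085],"turn":[0,-0.2,0]}]'

```text
t: 12.98
tool_pos: [0.6768, -0.1182, 0.4594]
orientation: [3.127, 0.282, 0.02]
force: [1.4, -0.5, -0.9]
opening: 0.0179
```

Run:
```python
from h import *
s=st();l,b,p,Q=scoop();print(l,b)
snap("wrist","w12")
# tray target: scoop origin tray x = ~ +.046 as first (grip .0768-.031)
h=np.radians(-8.8);ex=np.array([np.cos(h),np.sin(h)]);ey=np.array([-ex[1],ex[0]])
g=np.array([.522,.2155])+.0768*ex-.0015*ey;print("grip target",g, "orig grasp .5977 .2023")
plan([.5977,.2023,.2768+.13],down(-8.8),4)
```

```text
{'t': 12.9833, 'q': [-0.2483, 0.3484, 1.1372, 0.0025, 1.6432, -0.4279], 'dq': [0.3496, 1.4292, -1.714, -0.5322, 1.3584, 0.3417], 'joint_torque': [0.3813, -74.929, -40.2309, 1.166, -2.7121, -0.4484], 'tool_pos': [0.6768, -0.1182, 0.4594], 'orientation': [3.1269, 0.2819, 0.0202], 'force': [1.3674, -0.5331, -0.9465], 'wrist_torque': [-0.018, -0.1742, -0.0227], 'opening': 0.0179}
[ 0.60061138 -0.13294157  0.18668618] [ 0.68915254 -0.11684281  0.18782329]
grip target [0.59766646 0.20226835] orig grasp .5977 .2023
dpos [-0.0838  0.3197 -0.0448] turn deg [-0.08  0.12 19.2 ] per row mm 16.7 deg 0.96
[{"slide": [-0.0031, -0.0412, 0.0057], "turn": [-0.0001, 0.0002, 0.0335]}, {"slide": [-0.0038, -0.0411, 0.0057], "turn": [-0.0001, 0.0002, 0.0335]}, {"slide": [-0.0045, -0.0411, 0.0057], "turn": [-0.0001, 0.0002, 0.0335]}, {"slide": [-0.0052, -0.041, 0.0057], "turn": [-0.0001, 0.0002, 0.0335]}, {"slide": [-0.0058, -0.0409, 0.0057], "turn": [-0.0001, 0.0002, 0.0335]}]
[{"slide": [-0.0065, -0.0408, 0.0057], "turn": [-0.0001, 0.0002, 0.0335]}, {"slide": [-0.0072, -0.0407, 0.0057], "turn": [-0.0001, 
[... 281 characters left out ...]
urn": [-0.0001, 0.0002, 0.0335]}, {"slide": [-0.0106, -0.0399, 0.0056], "turn": [-0.0001, 0.0002, 0.0335]}, {"slide": [-0.0113, -0.0397, 0.0056], "turn": [-0.0001, 0.0002, 0.0335]}, {"slide": [-0.0119, -0.0395, 0.0056], "turn": [-0.0001, 0.0002, 0.0335]}, {"slide": [-0.0126, -0.0393, 0.0056], "turn": [-0.0001, 0.0002, 0.0335]}]
[{"slide": [-0.0132, -0.0391, 0.0056], "turn": [-0.0001, 0.0002, 0.0335]}, {"slide": [-0.0139, -0.0389, 0.0056], "turn": [-0.0001, 0.0002, 0.0335]}, {"slide": [-0.0145, -0.0387, 0.0056], "turn": [-0.0001, 0.0002, 0.0335]}, {"slide": [-0.0152, -0.0384, 0.0056], "turn": [-0.0001, 0.0002, 0.0335]}, {"slide": [-0.0158, -0.0382, 0.0056], "turn": [-0.0001, 0.0002, 0.0335]}]
```

View pics/w12.png

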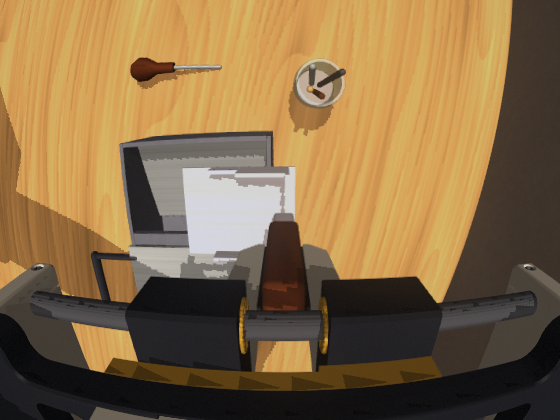

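The scoop is empty and level over the mouth; jar and graver untouched. Move to the tray.

arm_command --motion '[{"slide":[-0.004,-0.054,0.0075],"turn":[0,0,0.0445]},{"slide":[-0.005,-0.055,0.0075],"turn":[0,0,0.0445]},{"slide":[-0.0065,-0.055,0.0075],"turn":[0,0,0.0445]},{"slide":[-0.0075,-0.0545,0.0075],"turn":[0,0,0.0445]},{"slide":[-0.009,-0.054,0.0075],"turn":[0,0,0.0445]}]'

```text
t: 13.45
tool_pos: [0.6475, -0.0116, 0.4423]
orientation: [-3.138, -0.107, -0.024]
force: [0.1, 0.2, -1.3]
opening: 0.0178
```

arm_command --motion '[{"slide":[-0.01,-0.054,0.0075],"turn":[0,0,0.0445]},{"slide":[-0.0115,-0.054,0.0075],"turn":[0,0,0.0445]},{"slide":[-0.0125,-0.0535,0.0075],"turn":[0,0,0.0445]},{"slide":[-0.014,-0.053,0.0075],"turn":[0,0,0.0445]},{"slide":[-0.015,-0.053,0.0075],"turn":[0,0,0.0445]}]'

```text
t: 13.87
tool_pos: [0.6193, 0.0948, 0.4278]
orientation: [-3.138, 0.068, -0.025]
force: [0.6, 0.7, -1.5]
opening: 0.0179
```

arm_command --motion '[{"slide":[-0.016,-0.0525,0.0075],"turn":[0,0,0.0445]},{"slide":[-0.017,-0.052,0.0075],"turn":[0,0,0.0445]},{"slide":[-0.018,-0.052,0.0075],"turn":[0,0,0.0445]},{"slide":[-0.019,-0.0515,0.0075],"turn":[0,0,0.0445]},{"slide":[-0.02,-0.051,0.0075],"turn":[0,0,0.0445]}]'

```text
t: 14.28
tool_pos: [0.5923, 0.2013, 0.4129]
orientation: [-3.128, 0.242, -0.025]
force: [1.3, 0.2, -2.0]
opening: 0.018
```

Run:
```python
from h import *
s=st();l,b,p,Q=scoop();print(l,b)
plan([.5977,.2023,.35],down(-8.8),1)
snap("wrist","w13")
```

```text
{'t': 14.2833, 'q': [0.2461, 0.1874, 1.4103, -0.0011, 1.5271, 0.4003], 'dq': [0.4249, 0.0641, -0.006, -0.0063, -0.0592, 0.6853], 'joint_torque': [-2.6139, -60.7989, -49.9695, 0.1, 0.1088, -1.4481], 'tool_pos': [0.5923, 0.2013, 0.4129], 'orientation': [-3.128, 0.2417, -0.0254], 'force': [1.3145, 0.1752, -2.0328], 'wrist_torque': [0.0245, -0.0957, 0.0016], 'opening': 0.018}
[0.51674563 0.21457891 0.13996383] [0.60566568 0.20075141 0.14138656]
dpos [ 0.0054  0.001  -0.0629] turn deg [-0.31 -0.91 -0.04] per row mm 12.6 deg 0.19
[{"slide": [0.0021, -0.0007, 0.0315], "turn": [-0.0022, -0.0063, -0.0003]}, {"slide": [0.0022, -0.0008, 0.0315], "turn": [-0.0022, -0.0063, -0.0003]}, {"slide": [0.0023, -0.0008, 0.0315], "turn": [-0.0022, -0.0063, -0.0003]}, {"slide": [0.0024, -0.0008, 0.0315], "turn": [-0.0022, -0.0063, -0.0003]}, {"slide": [0.0025, -0.0009, 0.0315], "turn": [-0.0022, -0.0063, -0.0003]}]
```

View pics/w13.png

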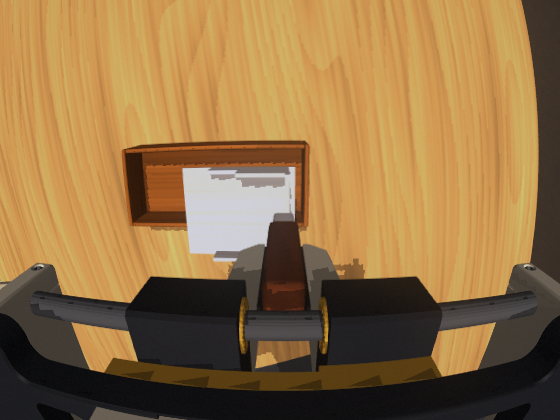

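arm_command --motion '[{"slide":[0.0022,0,0.0315],"turn":[-0.002,-0.0065,0]},{"slide":[0.0022,0,0.0315],"turn":[-0.002,-0.0065,0]},{"slide":[0.0023,0,0.0315],"turn":[-0.002,-0.0065,0]},{"slide":[0.0024,0,0.0315],"turn":[-0.002,-0.0065,0]},{"slide":[0.0025,0,0.0315],"turn":[-0.002,-0.0065,0]}]'

```text
t: 14.75
tool_pos: [0.5976, 0.1978, 0.3468]
orientation: [-3.131, 0.24, 0.007]
force: [0.5, -0.8, -1.4]
opening: 0.0179
```

Run:
```python
from h import *
s=st();l,b,p,Q=scoop();print(l,b)
plan([.5977,.2023,.278],down(-8.8),2)
snap("wrist","w14")
```

```text
{'t': 14.75, 'q': [0.2375, 0.2429, 1.4679, 0.0024, 1.4348, 0.3903], 'dq': [-0.0092, 0.1462, 0.1084, 0.0072, -0.2161, -0.0102], 'joint_torque': [0.4085, -63.0247, -49.6596, 0.1043, 0.5112, 0.0254], 'tool_pos': [0.5976, 0.1978, 0.3468], 'orientation': [-3.1314, 0.2402, 0.0071], 'force': [0.4564, -0.7663, -1.4314], 'wrist_torque': [-0.0813, -0.1017, -0.0987], 'opening': 0.0179}
[0.51635575 0.210541   0.07545786] [0.60530224 0.19681697 0.07504324]
dpos [ 0.0001  0.0045 -0.0688] turn deg [-0.04  0.26  0.03] per row mm 6.9 deg 0.03
[{"slide": [-0.0001, -0.0011, 0.0172], "turn": [-0.0001, 0.0009, 0.0001]}, {"slide": [-0.0001, -0.0011, 0.0172], "turn": [-0.0001, 0.0009, 0.0001]}, {"slide": [-0.0001, -0.0011, 0.0172], "turn": [-0.0001, 0.0009, 0.0001]}, {"slide": [-0.0001, -0.0011, 0.0172], "turn": [-0.0001, 0.0009, 0.0001]}, {"slide": [-0.0001, -0.0011, 0.0172], "turn": [-0.0001, 0.0009, 0.0001]}]
[{"slide": [-0.0001, -0.0011, 0.0172], "turn": [-0.0001, 0.0009, 0.0001]}, {"slide": [-0.0001, -0.0011, 0.0172], "turn": [-0.0001, 0.0009, 0.0001]}, {"slide": [-0.0001, -0.0011, 0.0172], "turn": [-0.0001, 0.0009, 0.0001]}, {"slide": [-0.0001, -0.0011, 0.0172], "turn": [-0.0001, 0.0009, 0.0001]}, {"slide": [-0.0001, -0.0011, 0.0172], "turn": [-0.0001, 0.0009, 0.0001]}]
```

View pics/w14.png

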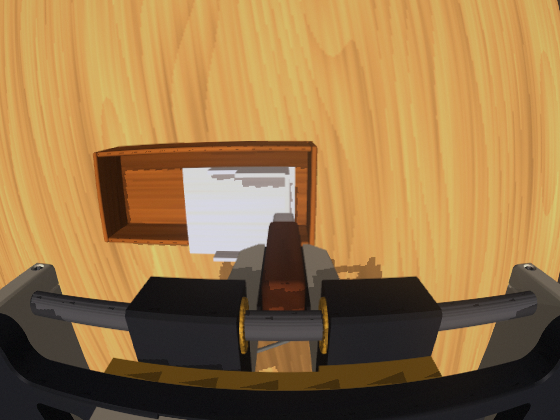

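arm_command --motion '[{"slide":[0,-0.006,0],"turn":[0,0.0045,0]},{"slide":[0,-0.0055,0],"turn":[0,0.0045,0]},{"slide":[0,0,0],"turn":[0,0,0]},{"slide":[0,0,0.008],"turn":[0,0,0]},{"slide":[0,0,0.008],"turn":[0,0,0]}]'

```text
t: 15.22
tool_pos: [0.5985, 0.2034, 0.3436]
orientation: [-3.13, 0.238, -0.006]
force: [-0.0, -0.1, -2.2]
opening: 0.0177
```

Run:
```python
from h import *
s=st();l,b,p,Q=scoop();print(l,b)
plan([.5977,.2023,.278],down(-8.8),2)
```

```text
{'t': 15.2167, 'q': [0.2462, 0.2479, 1.468, 0.0011, 1.4216, 0.3978], 'dq': [-0.0005, 0.0323, 0.0534, -0.0007, -0.0695, -0.0035], 'joint_torque': [0.0216, -62.1806, -49.3692, 0.1048, 0.1578, 0.0066], 'tool_pos': [0.5985, 0.2034, 0.3436], 'orientation': [-3.1302, 0.2379, -0.0056], 'force': [-0.0399, -0.0566, -2.1522], 'wrist_torque': [-0.0515, -0.0883, 0.0086], 'opening': 0.0177}
[0.51947076 0.21620746 0.07163864] [0.60843631 0.20260465 0.0719456 ]
dpos [-0.0008 -0.0011 -0.0656] turn deg [-0.15 -0.2   0.11] per row mm 6.6 deg 0.03
[{"slide": [-0.0002, 0.0003, 0.0164], "turn": [-0.0005, -0.0007, 0.0004]}, {"slide": [-0.0002, 0.0003, 0.0164], "turn": [-0.0005, -0.0007, 0.0004]}, {"slide": [-0.0002, 0.0003, 0.0164], "turn": [-0.0005, -0.0007, 0.0004]}, {"slide": [-0.0002, 0.0003, 0.0164], "turn": [-0.0005, -0.0007, 0.0004]}, {"slide": [-0.0002, 0.0003, 0.0164], "turn": [-0.0005, -0.0007, 0.0004]}]
[{"slide": [-0.0002, 0.0003, 0.0164], "turn": [-0.0005, -0.0007, 0.0004]}, {"slide": [-0.0002, 0.0003, 0.0164], "turn": [-0.0005, -0.0007, 0.0004]}, {"slide": [-0.0002, 0.0003, 0.0164], "turn": [-0.0005, -0.0007, 0.0004]}, {"slide": [-0.0002, 0.0003, 0.0164], "turn": [-0.0005, -0.0007, 0.0004]}, {"slide": [-0.0002, 0.0003, 0.0164], "turn": [-0.0005, -0.0007, 0.0004]}]
```

arm_command --motion '[{"slide":[0,0.0005,0.02],"turn":[0,-0.0007,0]},{"slide":[0,0.0005,0.02],"turn":[0,-0.0007,0]},{"slide":[0,0.0005,0.02],"turn":[0,-0.0007,0]},{"slide":[0,0.0005,0.02],"turn":[0,-0.0007,0]},{"slide":[0,0,0.02],"turn":[0,-0.0007,0]}]'

```text
t: 15.63
tool_pos: [0.5979, 0.2024, 0.3012]
orientation: [-3.131, 0.238, 0.002]
force: [0.2, 0.5, -1.2]
opening: 0.0179
```

arm_command --motion '[{"slide":[0,0,0.014],"turn":[0,0,0]},{"slide":[0,0,0.014],"turn":[0,0,0]},{"slide":[0,0,0.014],"turn":[0,0,0]},{"slide":[0,0,0.008],"turn":[0,0,0]},{"slide":[0,0,0],"turn":[0,0,0]}]'

```text
t: 16.05
tool_pos: [0.5978, 0.2025, 0.2815]
orientation: [-3.131, 0.238, 0.002]
force: [-0.5, 0.5, -1.6]
opening: 0.0179
```

Run:
```python
from h import *
s=st();l,b,p,Q=scoop();print(l,b)
snap("wrist","w15")
```

```text
{'t': 16.05, 'q': [0.2448, 0.2993, 1.524, 0.0019, 1.3193, 0.3962], 'dq': [-0.0, -0.0109, -0.0116, -0.0008, 0.0131, -0.0013], 'joint_torque': [-0.0237, -63.339, -47.9365, 0.1053, -0.2334, 0.0015], 'tool_pos': [0.5978, 0.2025, 0.2815], 'orientation': [-3.1312, 0.2381, 0.0023], 'force': [-0.4974, 0.469, -1.5518], 'wrist_torque': [-0.0257, -0.077, -0.0209], 'opening': 0.0179}
[0.51739973 0.21516224 0.00996293] [0.60636451 0.20155167 0.00981963]
```

View pics/w15.png

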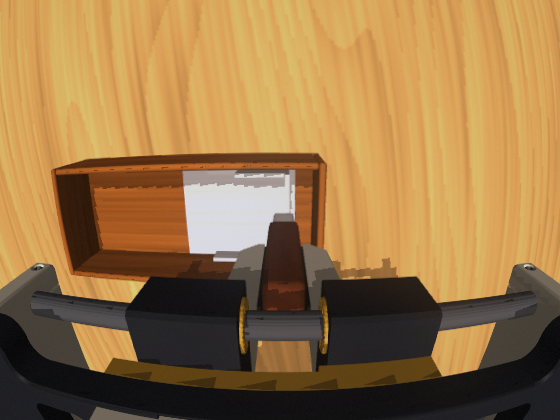

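The scoop is inside the tray, 5 mm above its floor, and well aligned. Lower and release.

arm_command --motion '[{"slide":[0,0,0.005],"turn":[0,0,0]},{"slide":[0,0,0.004],"turn":[0,0,0]},{"slide":[0,0,0.003],"turn":[0,0,0]},{"slide":[0,0,0],"turn":[0,0,0]},{"slide":[0,0,0],"turn":[0,0,0]}]'

```text
t: 16.52
tool_pos: [0.5981, 0.2026, 0.2778]
orientation: [-3.131, 0.238, 0.0]
force: [-0.5, 0.3, -2.3]
opening: 0.0177
```

arm_command --motion '[{"slide":[0,0,0],"turn":[0,0,0]},{"slide":[0,0,0],"turn":[0,0,0]},{"slide":[0,0,0],"turn":[0,0,0]},{"slide":[0,0,0],"turn":[0,0,0]},{"slide":[0,0,0],"turn":[0,0,0]}]' --gripper 60

```text
t: 16.93
tool_pos: [0.5982, 0.2026, 0.2779]
orientation: [-3.131, 0.238, -0.0]
force: [0.3, -0.0, 0.4]
opening: 0.0463
```

arm_command --motion '[{"slide":[0,0,0],"turn":[0,0,0]},{"slide":[0,0,0],"turn":[0,0,0]},{"slide":[0,0,0],"turn":[0,0,0]},{"slide":[0,0,-0.02],"turn":[0,0,0]},{"slide":[0,0,-0.03],"turn":[0,0,0]}]'

```text
t: 17.35
tool_pos: [0.5975, 0.2024, 0.2969]
orientation: [-3.132, 0.238, 0.005]
force: [0.2, -0.5, -0.7]
opening: 0.0561
```

Run:
```python
from h import *
s=st()
snap("wrist","w16")
```

```text
{'t': 17.35, 'q': [0.2448, 0.2849, 1.5119, 0.0019, 1.3474, 0.3962], 'dq': [-0.0016, -0.1539, -0.1428, 0.0002, 0.2677, 0.0008], 'joint_torque': [0.0011, -61.1689, -46.8646, 0.0897, -0.8275, 0.0007], 'tool_pos': [0.5975, 0.2024, 0.2969], 'orientation': [-3.1316, 0.2382, 0.0048], 'force': [0.2475, -0.4594, -0.6747], 'wrist_torque': [-0.0741, -0.0533, -0.0566], 'opening': 0.0561}
```

View pics/w16.png

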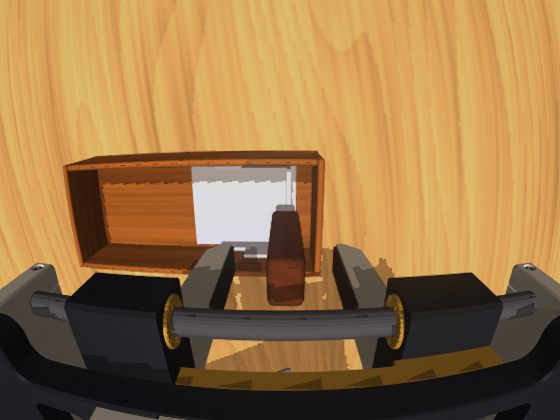

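Scoop stands upright in the tray, released. Rise and go to the lid bar.

arm_command --motion '[{"slide":[0,0,-0.05],"turn":[0,0,0]},{"slide":[0,0,-0.07],"turn":[0,0,0]},{"slide":[0,0,-0.07],"turn":[0,0,0]},{"slide":[0,0,-0.06],"turn":[0,0,0]},{"slide":[0,0,-0.03],"turn":[0,0,0]}]' --gripper 45

```text
t: 17.82
tool_pos: [0.5987, 0.2025, 0.4153]
orientation: [-3.129, 0.238, -0.01]
force: [-0.6, -0.3, -0.2]
opening: 0.0416
```

Run:
```python
from h import *
s=st();snap("wrist","w17");print("bar",box(-90,-55))
plan([.471,-.289,.40],down(10.4),3)
```

```text
{'t': 17.8167, 'q': [0.2445, 0.2087, 1.3818, 0.0018, 1.5439, 0.3963], 'dq': [-0.0019, -0.0384, -0.1583, 0.0005, 0.214, 0.0011], 'joint_torque': [-0.0338, -56.2288, -45.4298, 0.0764, 0.1141, -0.0034], 'tool_pos': [0.5987, 0.2025, 0.4153], 'orientation': [-3.1286, 0.238, -0.0099], 'force': [-0.6067, -0.2719, -0.1716], 'wrist_torque': [-0.0578, -0.1145, 0.0285], 'opening': 0.0416}
bar [ 0.47067722 -0.28764519]
dpos [-0.128  -0.4916 -0.0166] turn deg [ -0.22  -0.49 -19.1 ] per row mm 33.9 deg 1.27
[{"slide": [-0.0087, 0.0842, 0.0023], "turn": [-0.0005, -0.0011, -0.0444]}, {"slide": [-0.0106, 0.084, 0.0023], "turn": [-0.0005, -0.0011, -0.0444]}, {"slide": [-0.0124, 0.0838, 0.0023], "turn": [-0.0005, -0.0011, -0.0444]}, {"slide": [-0.0143, 0.0835, 0.0023], "turn": [-0.0005, -0.0011, -0.0444]}, {"slide": [-0.0162, 0.0831, 0.0024], "turn": [-0.0005, -0.0011, -0.0444]}]
[{"slide": [-0.018, 0.0827, 0.0024], "turn": [-0.0005, -0.0011, -0.0444]}, {"slide": [-0.0198, 0.0823, 0.0024], "turn": [-0.0005, -0.0011, -0.0444]}, {"slide": [-0.0217, 0.0819, 0.0025], "turn": [-0.0005, -0.0011, -0.0444]}, {"slide": [-0.0235, 0.0814, 0.0025], "turn": [-0.0005, -0.0011, -0.0444]}, {"slide": [-0.0253, 0.0808, 0.0025], "turn": [-0.0005, -0.0011, -0.0444]}]
[{"slide": [-0.0271, 0.0802, 0.0026], "turn": [-0.0005, -0.0011, -0.0444]}, {"slide": [-0.0288, 0.0796, 0.0026], "turn": [-0.0005, -0.0011, -0.0444]}, {"slide": [-0.0306, 0.0789, 0.0027], "turn": [-0.0005, -0.0011, -0.0444]}, {"slide": [-0.0323, 0.0782, 0.0027], "turn": [-0.0005, -0.0011, -0.0444]}, {"slide": [-0.0341, 0.0775, 0.0027], "turn": [-0.0005, -0.0011, -0.0444]}]
```

View pics/w17.png

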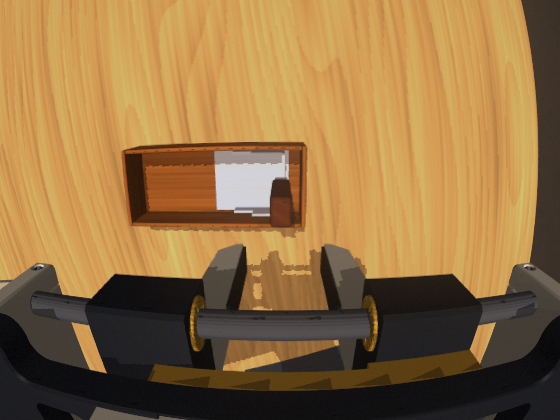

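The scoop stands empty and upright in the tray (about 255,180), with no pebbles left there.

arm_command --motion '[{"slide":[-0.0087,0.084,0.0023],"turn":[0,-0.001,-0.0445]},{"slide":[-0.0105,0.084,0.0023],"turn":[0,-0.001,-0.0445]},{"slide":[-0.0125,0.084,0.0023],"turn":[0,-0.001,-0.0445]},{"slide":[-0.0143,0.0835,0.0023],"turn":[0,-0.001,-0.0445]},{"slide":[-0.016,0.083,0.0023],"turn":[0,-0.001,-0.0445]}]'

```text
t: 18.28
tool_pos: [0.5547, 0.0373, 0.4036]
orientation: [-3.139, 0.061, 0.006]
force: [0.8, -0.1, 0.5]
opening: 0.0418
```

arm_command --motion '[{"slide":[-0.018,0.0825,0.0024],"turn":[0,-0.001,-0.0445]},{"slide":[-0.02,0.0825,0.0024],"turn":[0,-0.001,-0.0445]},{"slide":[-0.0217,0.082,0.0024],"turn":[0,-0.001,-0.0445]},{"slide":[-0.0235,0.0815,0.0024],"turn":[0,-0.001,-0.0445]},{"slide":[-0.0253,0.081,0.0024],"turn":[0,-0.001,-0.0445]}]'

```text
t: 18.7
tool_pos: [0.5118, -0.1269, 0.3988]
orientation: [-3.137, -0.113, 0.009]
force: [0.6, -0.0, 0.3]
opening: 0.0419
```

arm_command --motion '[{"slide":[-0.027,0.08,0.0026],"turn":[0,0,-0.0445]},{"slide":[-0.029,0.08,0.0026],"turn":[0,0,-0.0445]},{"slide":[-0.0306,0.079,0.0026],"turn":[0,0,-0.0445]},{"slide":[-0.0325,0.078,0.0026],"turn":[0,0,-0.0445]},{"slide":[-0.034,0.077,0.0026],"turn":[0,0,-0.0445]}]'

```text
t: 19.12
tool_pos: [0.469, -0.2906, 0.3935]
orientation: [-3.125, -0.287, 0.009]
force: [-0.2, 1.0, 0.6]
opening: 0.0419
```

Run:
```python
from h import *
s=st();snap("wrist","w18");snap("top","t18")
```

```text
{'t': 19.1167, 'q': [-0.6472, 0.0089, 1.6359, -0.0014, 1.5031, -0.8301], 'dq': [-0.6888, 0.3049, -0.2822, -0.001, -0.0265, -0.9508], 'joint_torque': [3.5272, -51.8777, -47.0022, -0.1142, 0.3891, 1.9479], 'tool_pos': [0.469, -0.2906, 0.3935], 'orientation': [-3.1252, -0.2867, 0.0088], 'force': [-0.2337, 0.9795, 0.6287], 'wrist_torque': [-0.0653, -0.1518, -0.0107], 'opening': 0.0419}
```

View pics/w18.png

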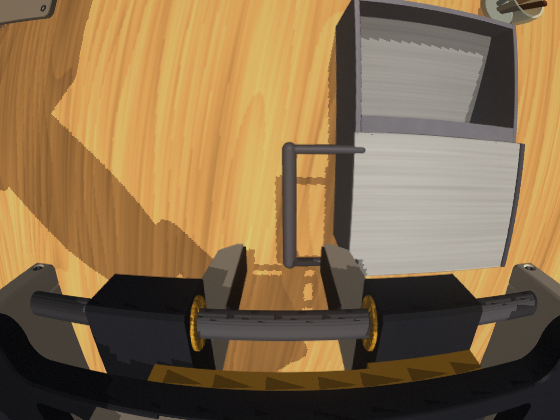

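The bar runs from (289,148) to (290,263) in the wrist picture, lid shut.

Run:
```python
from h import *
a=at_z("w18",289,146,.109,True);b=at_z("w18",290.5,265,.109,True);print(a,b,(a+b)/2,np.linalg.norm(a-b),np.degrees(np.arctan2(*(a-b)[:2][::-1]))-90)
hc=[at_z("w18",521,148,.112,True),at_z("w18",505,264,.112,True)];print(hc)
s=st();print(grasp_pose()[0])
h=np.radians(10.4)
m=(a+b)[:2]/2
print("hinge dist",(np.array(box(135,-55))-m)@[np.cos(h),np.sin(h)])
plan([m[0],m[1],.276],down(10.4),2)
```

```text
[ 0.46162935 -0.23647166  0.109     ] [ 0.48282996 -0.34049413  0.109     ] [ 0.47222966 -0.2884829   0.109     ] 0.10616090955973942 11.519568720159171
[array([ 0.68328184, -0.18552243,  0.112     ]), array([ 0.71120713, -0.3057319 ,  0.112     ])]
{'t': 19.2167, 'q': [-0.6509, 0.0107, 1.6348, -0.003, 1.5026, -0.8289], 'dq': [0.0689, -0.0197, 0.0181, 0.0365, 0.0151, 0.096], 'joint_torque': [-1.9023, -49.1333, -49.5878, -0.4077, -0.0978, -1.5083], 'tool_pos': [0.4682, -0.293, 0.3931], 'orientation': [-3.127, -0.2794, 0.0107], 'force': [0.2383, 0.3089, -0.2894], 'wrist_torque': [-0.0092, -0.0458, -0.0075], 'opening': 0.0418}
[ 0.46701908 -0.29271377  0.2261074 ]
hinge dist 0.22362429529052572
dpos [ 0.004   0.0045 -0.1171] turn deg [-0.16  0.38 -0.19] per row mm 11.7 deg 0.05
[{"slide": [0.0014, -0.0008, 0.0293], "turn": [-0.0006, 0.0013, -0.0007]}, {"slide": [0.0014, -0.0009, 0.0293], "turn": [-0.0006, 0.0013, -0.0007]}, {"slide": [0.0013, -0.0009, 0.0293], "turn": [-0.0006, 0.0013, -0.0007]}, {"slide": [0.0013, -0.0009, 0.0293], "turn": [-0.0006, 0.0013, -0.0007]}, {"slide": [0.0013, -0.0009, 0.0293], "turn": [-0.0006, 0.0013, -0.0007]}]
[{"slide": [0.0013, -0.0009, 0.0293], "turn": [-0.0006, 0.0013, -0.0007]}, {"slide": [0.0013, -0.0009, 0.0293], "turn": [-0.0006, 0.0013, -0.0007]}, {"slide": [0.0013, -0.0009, 0.0293], "turn": [-0.0006, 0.0013, -0.0007]}, {"slide": [0.0012, -0.0009, 0.0293], "turn": [-0.0006, 0.0013, -0.0007]}, {"slide": [0.0012, -0.0009, 0.0293], "turn": [-0.0006, 0.0013, -0.0007]}]
```

arm_command --motion '[{"slide":[0.0014,-0.001,0.03],"turn":[0,0.0013,-0.002]},{"slide":[0.0014,-0.001,0.03],"turn":[0,0.0013,-0.002]},{"slide":[0.0013,-0.001,0.03],"turn":[0,0.0013,-0.002]},{"slide":[0.0013,-0.001,0.03],"turn":[0,0.0013,-0.002]},{"slide":[0.0013,-0.001,0.03],"turn":[0,0.0013,-0.002]}]'

```text
t: 19.63
tool_pos: [0.4721, -0.2853, 0.3324]
orientation: [-3.124, -0.295, 0.004]
force: [-0.1, -0.5, 0.4]
opening: 0.0416
```

Run:
```python
from h import *
s=st();snap("wrist","w19");print(grasp_pose()[0])
plan([.4717,-.2885,.275],down(10.8),1)
```

```text
{'t': 19.6333, 'q': [-0.6369, 0.048, 1.7091, 0.0012, 1.3891, -0.8258], 'dq': [0.0092, 0.1104, 0.1482, 0.0059, -0.2721, -0.0025], 'joint_torque': [-0.2072, -51.0101, -48.2291, 0.0306, 0.6893, 0.0127], 'tool_pos': [0.4721, -0.2853, 0.3324], 'orientation': [-3.1237, -0.2955, 0.0042], 'force': [-0.0823, -0.4889, 0.4108], 'wrist_torque': [-0.0142, -0.0128, 0.0019], 'opening': 0.0416}
[ 0.47056913 -0.28396913  0.16273915]
dpos [ 0.0002 -0.0036 -0.0547] turn deg [-0.39  0.26  0.  ] per row mm 11.0 deg 0.09
[{"slide": [-0.0001, 0.002, 0.0274], "turn": [-0.0027, 0.0018, 0.0]}, {"slide": [-0.0002, 0.0019, 0.0274], "turn": [-0.0027, 0.0018, 0.0]}, {"slide": [-0.0002, 0.0019, 0.0274], "turn": [-0.0027, 0.0018, 0.0]}, {"slide": [-0.0002, 0.0018, 0.0274], "turn": [-0.0027, 0.0018, 0.0]}, {"slide": [-0.0002, 0.0018, 0.0274], "turn": [-0.0027, 0.0018, 0.0]}]
```

View pics/w19.png

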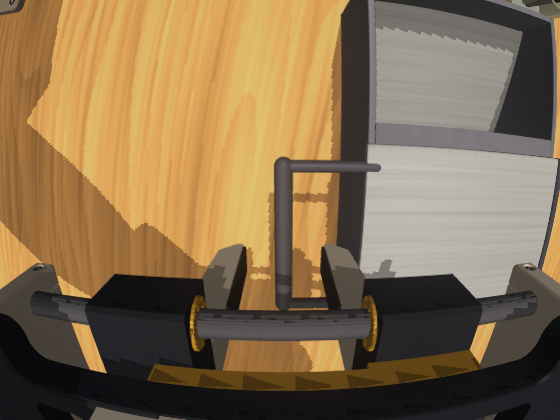

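The bar (x≈283) is centred between the fingers, so I descend and close.

arm_command --motion '[{"slide":[0,0.002,0.0275],"turn":[-0.003,0.002,0]},{"slide":[0,0.002,0.0275],"turn":[-0.003,0.002,0]},{"slide":[0,0.002,0.0275],"turn":[-0.003,0.002,0]},{"slide":[0,0.002,0.0275],"turn":[-0.003,0.002,0]},{"slide":[0,0.001,0.02],"turn":[-0.003,0.002,0]}]'

```text
t: 20.1
tool_pos: [0.4724, -0.2901, 0.2809]
orientation: [3.124, 0.293, 0.005]
force: [1.2, -0.1, -0.6]
opening: 0.0421
```

arm_command --motion '[{"slide":[0,0,0],"turn":[0,0,0]},{"slide":[0,0,0],"turn":[0,0,0]},{"slide":[0,0,0],"turn":[0,0,0]},{"slide":[0,0,0],"turn":[0,0,0]},{"slide":[0,0,0],"turn":[0,0,0]}]'

```text
t: 20.52
tool_pos: [0.473, -0.2904, 0.2835]
orientation: [3.123, 0.293, 0.008]
force: [-0.6, 0.5, -0.3]
opening: 0.0419
```

Run:
```python
from h import *
s=st();snap("wrist","w20");print(grasp_pose()[0])
```

```text
{'t': 20.5167, 'q': [-0.6428, 0.0971, 1.7508, -0.0005, 1.2864, -0.8296], 'dq': [-0.001, 0.0007, 0.0015, -0.0002, 0.0003, -0.0002], 'joint_torque': [-0.0151, -50.976, -45.9856, 0.0368, 0.0276, 0.0004], 'tool_pos': [0.473, -0.2904, 0.2835], 'orientation': [3.1227, 0.2928, 0.008], 'force': [-0.6457, 0.4954, -0.3375], 'wrist_torque': [-0.0301, -0.1251, -0.0405], 'opening': 0.0419}
[ 0.47383907 -0.29107839  0.11633188]
```

View pics/w20.png

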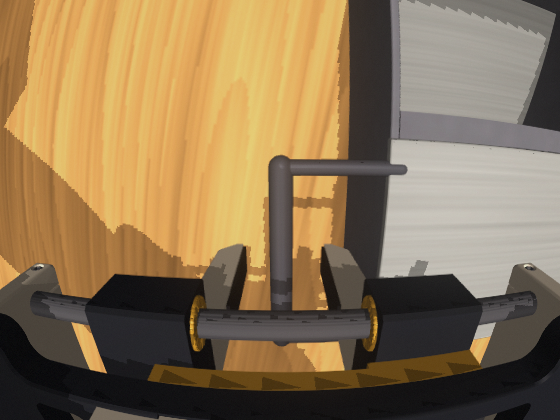

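arm_command --motion '[{"slide":[-0.004,-0.003,0.01],"turn":[0,-0.005,0]},{"slide":[0,0,0.01],"turn":[0,0,0]},{"slide":[0,0,0],"turn":[0,0,0]},{"slide":[0,0,0],"turn":[0,0,0]},{"slide":[0,0,0],"turn":[0,0,0]}]' --gripper 0 --grip_force 30

```text
t: 20.98
tool_pos: [0.4711, -0.2892, 0.2745]
orientation: [3.124, 0.293, 0.003]
force: [16.8, 4.8, -3.3]
opening: 0.0132
```

arm_command --motion '[{"slide":[0,0,0],"turn":[0,0,0]},{"slide":[0,0,0],"turn":[0,0,0]},{"slide":[0,0,0],"turn":[0,0,0]},{"slide":[0,0,0],"turn":[0,0,0]},{"slide":[0,0,0],"turn":[0,0,0]}]'

```text
t: 21.4
tool_pos: [0.4717, -0.289, 0.2749]
orientation: [3.123, 0.293, 0.006]
force: [4.2, 1.1, -1.6]
opening: 0.0109
```

```bash
cat >> h.py <<'E'
def lidplan(a0,a1,t1,n,H,z0,r,hd=10.8):
    """lid angle a0->a1 deg, tool tilt now->t1; H hinge xy, z0 hinge z, r, bar pose; relative to present grasp point"""
    s=robot.read_state();p,Q=grasp_pose();x=Q.apply([1,0,0]);t0=-np.degrees(np.arcsin(x[2]))
    h=np.radians(hd);ex=np.array([np.cos(h),np.sin(h),0]);up=np.array([0,0,1.])
    bar=lambda a:np.array([*H,z0])+r*(-np.cos(np.radians(a))*ex+np.sin(np.radians(a))*up)
    pp=np.array(s["tool_pos"]);q=Q;off=p-bar(a0);print("offset of grasp from model bar",off.round(4),"tilt",t0)
    for i in range(1,n+1):
        a=i/n;an=a0+(a1-a0)*a;q2=R.from_rotvec(np.radians((t1-t0)*a)*np.array([-ex[1],ex[0],0]))*Q
        g=bar(an)+off;P=g-q2.apply([0,0,.167])
        print((q.inv().apply(P-pp)/.4).round(4).tolist(),((q.inv()*q2).as_rotvec()/.5).round(4).tolist(),P.round(3))
        pp,q=P,q2
E
python3 - <<'E'
from h import *
s=st();snap("wrist","w21");g=grasp_pose()[0];print(g)
h=np.radians(10.8);H=g[:2]+.225*np.array([np.cos(h),np.sin(h)]);print("H",H)
lidplan(0,48,20,20,H,.109,.225)
E
```

```text
{'t': 21.4, 'q': [-0.6422, 0.1025, 1.7617, -0.0009, 1.2716, -0.8291], 'dq': [0.0003, 0.0019, -0.0019, 0.0006, -0.0002, 0.0014], 'joint_torque': [-2.1883, -51.4778, -45.0462, -1.3935, 1.0294, 0.0073], 'tool_pos': [0.4717, -0.289, 0.2749], 'orientation': [3.1233, 0.2933, 0.0058], 'force': [4.2153, 1.1043, -1.6484], 'wrist_torque': [0.2227, -0.895, -0.0248], 'opening': 0.0109}
[ 0.4723402  -0.28969644  0.10788233]
H [ 0.69335483 -0.24753564]
offset of grasp from model bar [-0.      0.     -0.0011] tilt -0.18800156367459914
[0.0079, 0.0001, -0.0235] [-0.0, -0.0352, -0.0002] [ 0.475 -0.288  0.284]
[0.0085, 0.0001, -0.0235] [-0.0, -0.0352, -0.0002] [ 0.478 -0.288  0.294]
[0.0091, 0.0001, -0.0234] [-0.0, -0.0352, -0.0002] [ 0.482 -0.287  0.303]
[0.0096, 0.0001, -0.0234] [-0.0, -0.0352, -0.0002] [ 0.486 -0.286  0.312]
[0.0102, 0.0001, -0.0233] [-0.0, -0.0352, -0.0002] [ 0.491 -0.285  0.321]
[0.0108, 0.0001, -0.0232] [-0.0, -0.0352, -0.0002] [ 0.496 -0.284  0.33 ]
[0.0113, 0.0001, -0.0232] [-0.0, -0.0352, -0.0002] [ 0.501 -0.283  0.339]
[0.0119, 0.0001, -0.0231] [-0.0, -0.0352, -0.0002] [ 0.5
[... 202 characters left out ...]
352, -0.0002] [ 0.526 -0.279  0.372]
[0.0141, 0.0001, -0.0225] [-0.0, -0.0352, -0.0002] [ 0.533 -0.277  0.38 ]
[0.0147, 0.0001, -0.0223] [-0.0, -0.0352, -0.0002] [ 0.541 -0.276  0.387]
[0.0152, 0.0001, -0.0221] [-0.0, -0.0352, -0.0002] [ 0.549 -0.274  0.394]
[0.0157, 0.0001, -0.022] [-0.0, -0.0352, -0.0002] [ 0.557 -0.273  0.401]
[0.0163, 0.0001, -0.0217] [-0.0, -0.0352, -0.0002] [ 0.565 -0.271  0.408]
[0.0168, 0.0001, -0.0215] [-0.0, -0.0352, -0.0002] [ 0.574 -0.27   0.415]
[0.0173, 0.0001, -0.0213] [-0.0, -0.0352, -0.0002] [ 0.583 -0.268  0.421]
[0.0178, 0.0001, -0.021] [-0.0, -0.0352, -0.0002] [ 0.592 -0.266  0.427]
[0.0183, 0.0001, -0.0208] [-0.0, -0.0352, -0.0002] [ 0.601 -0.264  0.432]
```

View pics/w21.png

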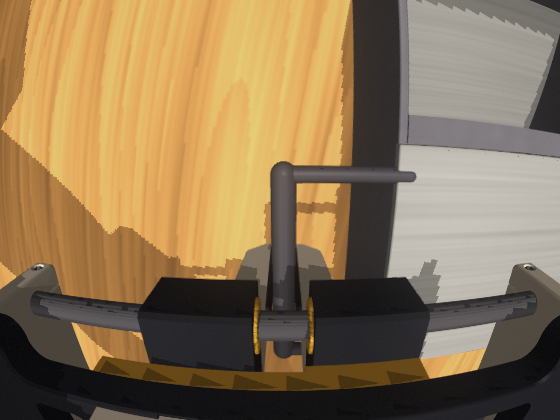

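The fingers hold the bar (opening 11 mm), with small forces. Raise the lid along its arc.

arm_command --motion '[{"slide":[0.008,0,-0.0235],"turn":[0,-0.035,0]},{"slide":[0.0085,0,-0.0235],"turn":[0,-0.035,0]},{"slide":[0.009,0,-0.0235],"turn":[0,-0.035,0]},{"slide":[0.0095,0,-0.0235],"turn":[0,-0.035,0]},{"slide":[0.01,0,-0.0235],"turn":[0,-0.035,0]}]'

```text
t: 21.87
tool_pos: [0.491, -0.2852, 0.3214]
orientation: [3.112, 0.292, -0.132]
force: [8.2, -0.3, -4.3]
opening: 0.0111
```

```bash
cat >> h.py <<'E'
def lidang(H=(.6934,-.2475),z0=.109,hd=10.8):
    g=grasp_pose()[0];h=np.radians(hd);ex=np.array([np.cos(h),np.sin(h)]);ey=np.array([-ex[1],ex[0]])
    d=np.array(H)-g[:2];print("r",np.hypot(d@ex,g[2]-z0),"lateral",d@ey,"angle",np.degrees(np.arctan2(g[2]-z0,d@ex)))
E
python3 - <<'E'
from h import *
s=st();lidang()
E
```

```text
{'t': 21.8667, 'q': [-0.5951, 0.1297, 1.6443, -0.0642, 1.4246, -0.771], 'dq': [0.1193, 0.1002, -0.3129, -0.1356, 0.3593, 0.1275], 'joint_torque': [-2.6766, -56.1626, -44.9105, -1.3402, 1.7783, -0.2431], 'tool_pos': [0.491, -0.2852, 0.3214], 'orientation': [3.1121, 0.2919, -0.1315], 'force': [8.1855, -0.2537, -4.3452], 'wrist_torque': [-0.0082, -1.2547, 0.0729], 'opening': 0.0111}
r 0.22482854835811916 lateral -1.2723151520408323e-05 angle 11.815561329836633
```

arm_command --motion '[{"slide":[0.0113,0,-0.0232],"turn":[0,-0.035,0]},{"slide":[0.0118,0,-0.0232],"turn":[0,-0.035,0]},{"slide":[0.0124,0,-0.023],"turn":[0,-0.035,0]},{"slide":[0.013,0,-0.023],"turn":[0,-0.035,0]},{"slide":[0.0135,0,-0.0228],"turn":[0,-0.035,0]}]'

```text
t: 22.28
tool_pos: [0.5199, -0.2798, 0.3637]
orientation: [3.095, 0.289, -0.271]
force: [-0.2, -1.8, -2.0]
opening: 0.0108
```

Run:
```python
from h import *
s=st();lidang()
```

```text
{'t': 22.2833, 'q': [-0.5417, 0.1966, 1.4952, -0.12, 1.578, -0.7212], 'dq': [0.1314, 0.1956, -0.3887, -0.1238, 0.3659, 0.1106], 'joint_torque': [0.5544, -60.5321, -47.0001, 0.3393, 0.3436, -0.2218], 'tool_pos': [0.5199, -0.2798, 0.3637], 'orientation': [3.0951, 0.2892, -0.2714], 'force': [-0.2119, -1.7774, -1.9803], 'wrist_torque': [-0.3551, 0.0402, 0.0454], 'opening': 0.0108}
r 0.22458277032985302 lateral -3.845960114568269e-05 angle 23.69956549489049
```

arm_command --motion '[{"slide":[0.0136,0,-0.0227],"turn":[0,-0.035,0]},{"slide":[0.0141,0,-0.0225],"turn":[0,-0.035,0]},{"slide":[0.0147,0,-0.0223],"turn":[0,-0.035,0]},{"slide":[0.0152,0,-0.022],"turn":[0,-0.035,0]},{"slide":[0.0157,0,-0.022],"turn":[0,-0.035,0]}]'

```text
t: 22.7
tool_pos: [0.5568, -0.2728, 0.4012]
orientation: [3.072, 0.286, -0.407]
force: [-2.2, -2.9, -0.8]
opening: 0.011
```

arm_command --motion '[{"slide":[0.0163,0,-0.0217],"turn":[0,-0.035,0]},{"slide":[0.0168,0,-0.0215],"turn":[0,-0.035,0]},{"slide":[0.0173,0,-0.0213],"turn":[0,-0.035,0]},{"slide":[0.0178,0,-0.021],"turn":[0,-0.035,0]},{"slide":[0.0183,0,-0.0208],"turn":[0,-0.035,0]}]'

```text
t: 23.12
tool_pos: [0.6014, -0.2643, 0.4322]
orientation: [3.044, 0.282, -0.54]
force: [-4.2, -2.8, 1.8]
opening: 0.011
```

Run:
```python
from h import *
s=st();lidang();snap("scene","s22");snap("wrist","w22");snap("top","t22")
lidplan(48,50,20.5,2,(.6934,-.2475),.109,.225)
```

```text
{'t': 23.1167, 'q': [-0.4327, 0.4324, 1.1019, -0.216, 1.888, -0.6561], 'dq': [0.1293, 0.3637, -0.5573, -0.1115, 0.377, 0.0477], 'joint_torque': [1.9053, -70.4174, -45.3859, 0.5079, -0.2909, -0.0998], 'tool_pos': [0.6014, -0.2643, 0.4322], 'orientation': [3.0437, 0.2821, -0.5401], 'force': [-4.2114, -2.7881, 1.7551], 'wrist_torque': [-0.4713, 0.6966, 0.0646], 'opening': 0.011}
r 0.22476047537048668 lateral -9.596128628539362e-05 angle 47.76916677039205
offset of grasp from model bar [-0.0002  0.     -0.0006] tilt 20.090224723849985
[0.0062, 0.0, -0.0086] [-0.0, -0.0072, -0.0] [ 0.605 -0.264  0.435]
[0.0063, 0.0, -0.0086] [-0.0, -0.0072, -0.0] [ 0.608 -0.263  0.437]
```

View pics/s22.png

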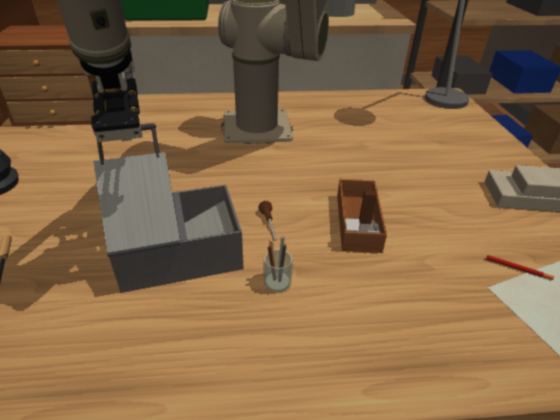

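View pics/w22.png

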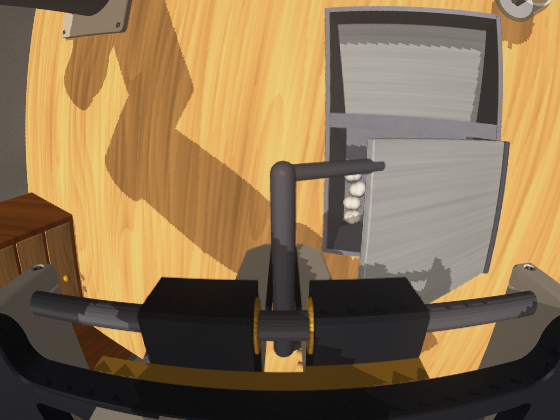

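All four pebbles (about 353,175–215) lie in the box beneath the raised lid. Final two degrees.

arm_command --motion '[{"slide":[0.006,0,-0.0085],"turn":[0,-0.007,0]},{"slide":[0.006,0,-0.0085],"turn":[0,-0.007,0]},{"slide":[0,0,0],"turn":[0,0,0]},{"slide":[0,0,0],"turn":[0,0,0]},{"slide":[0,0,0],"turn":[0,0,0]}]'

```text
t: 23.68
tool_pos: [0.6076, -0.2631, 0.4368]
orientation: [3.042, 0.282, -0.548]
force: [-7.0, -2.2, 3.1]
opening: 0.0111
```

Run:
```python
from h import *
s=st();lidang();snap("scene","s23",(60,90,260,290),4);snap("top","t23",(300,100,500,300),4);snap("wrist","w23")
crop("scene0",(60,150,260,300),4,"s0c");crop("w23",(260,100,540,320),2.8,"w23c")
```

```text
{'t': 23.6833, 'q': [-0.4267, 0.4499, 1.0719, -0.2188, 1.9059, -0.654], 'dq': [0.0003, 0.0, 0.0029, 0.0007, 0.0006, -0.0011], 'joint_torque': [2.7444, -68.1281, -47.7549, 0.447, 0.0049, -0.012], 'tool_pos': [0.6076, -0.2631, 0.4368], 'orientation': [3.0417, 0.2821, -0.5485], 'force': [-7.0181, -2.245, 3.1097], 'wrist_torque': [-0.3968, 1.0686, 0.0627], 'opening': 0.0111}
r 0.22482029662963388 lateral -8.350085175203526e-05 angle 49.641540019455405
```

View pics/s23.png

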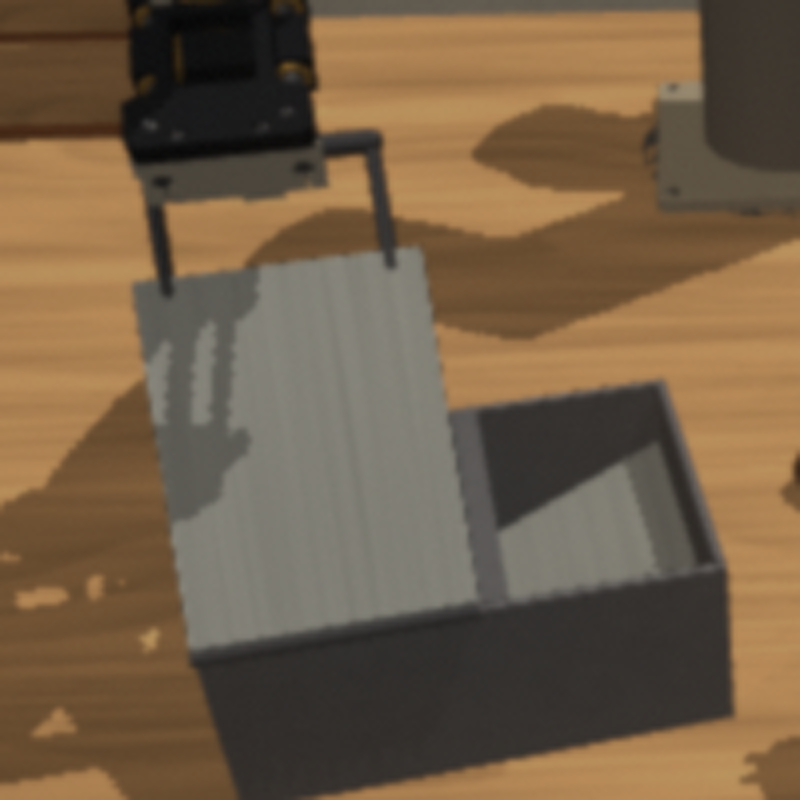

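View pics/w23c.png

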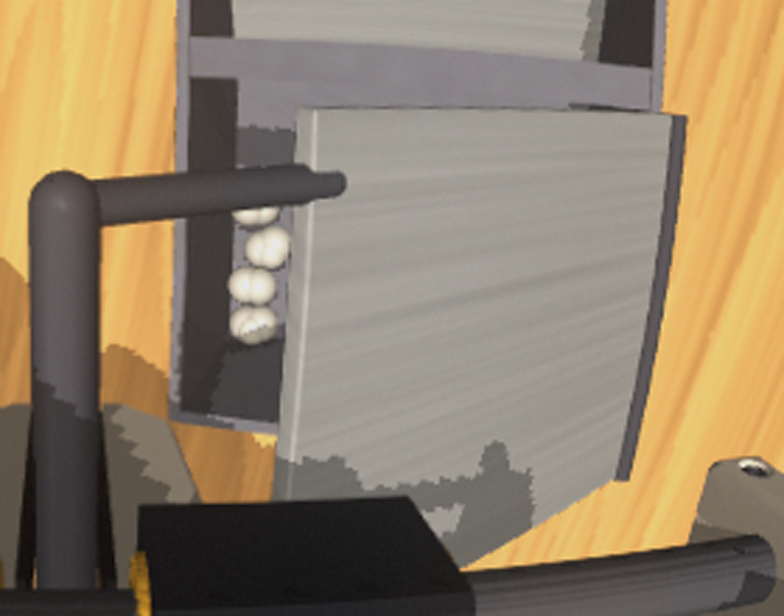

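View pics/t23.png

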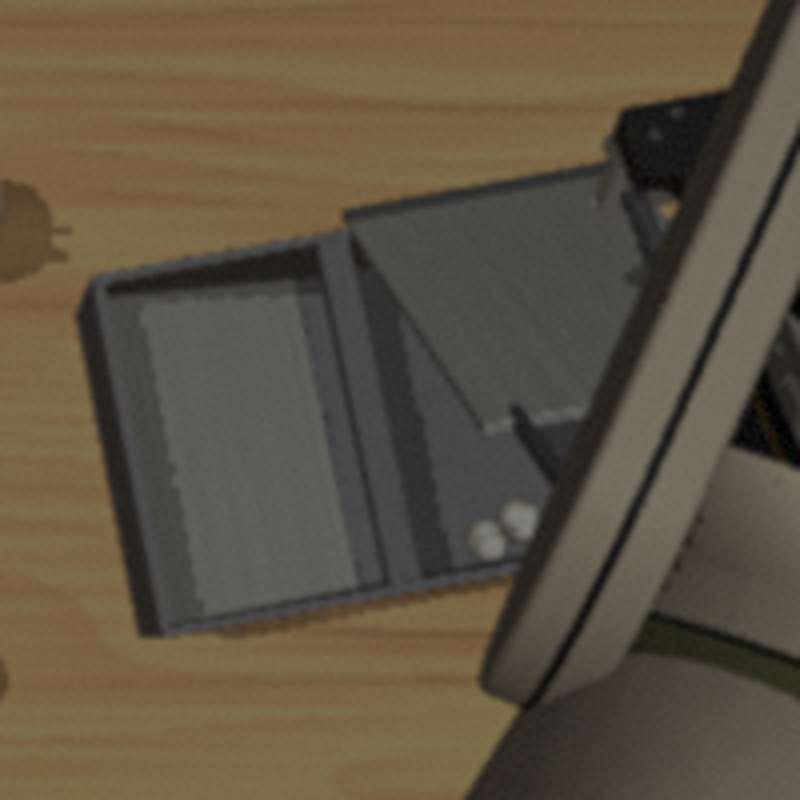

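Run:
```python
from h import *
crop("scene0",(100,165,200,235),8,"s0d");crop("s23",(85,110,185,185),8,"s23d")
```

```text
(no output)
```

View pics/s0d.png

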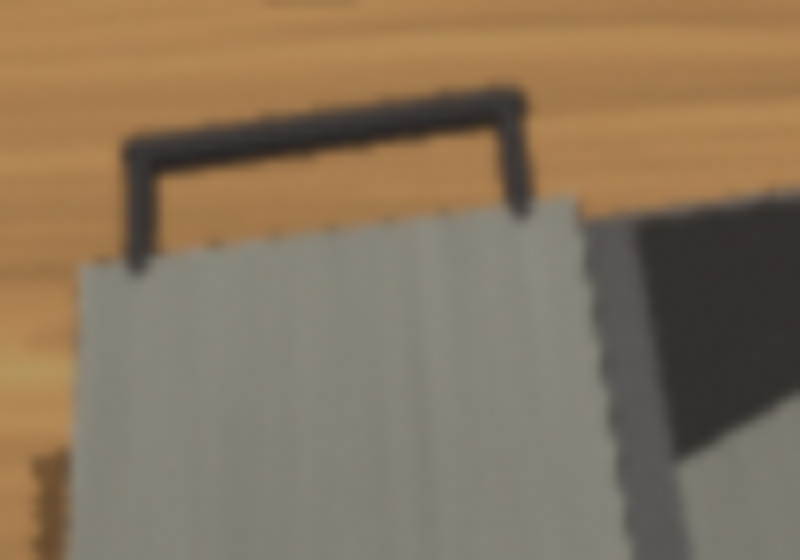

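View pics/s23d.png

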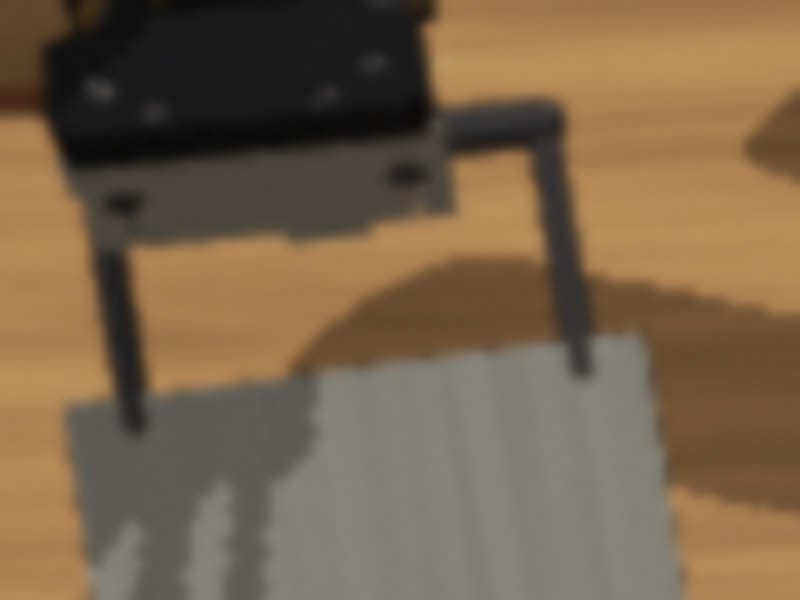

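Run:
```python
from h import *
from scipy.optimize import least_squares
C={n:np.load(f"pics/{n}.npz") for n in("scene0","s23","top0","t23")}
def pj(n,P):
    d=C[n];p=d["T"][:3,:3].T@(P-d["T"][:3,3]);return np.array([d["K"][0,0]*p[0]/p[2]+d["K"][0,2],d["K"][1,1]*p[1]/p[2]+d["K"][1,2]])
c8=lambda u,v,ox,oy,s:(ox+u/s,oy+v/s)
obs=[("scene0",.225,-.046,0,c8(142,153,100,165,8)),("scene0",.225,.046,0,c8(508,106,100,165,8)),
("scene0",.172,-.065,.003,c8(80,268,100,165,8)),("scene0",.172,.065,.003,c8(577,200,100,165,8)),
("top0",.225,.046,0,c8(487,642,310,130,4.4)),("top0",.225,-.046,0,c8(736,597,310,130,4.4)),
("top0",.172,.065,.003,c8(425,518,310,130,4.4)),("top0",.172,-.065,.003,c8(737,466,310,130,4.4)),
("s23",.225,.046,0,c8(549,123,85,110,8)),("s23",.172,-.065,.003,c8(66,407,85,110,8)),("s23",.172,.065,.003,c8(643,335,85,110,8)),
("t23",.172,.065,.003,c8(483,424,300,100,4))]
def res(x,only=None):
    hx,hy,hd,a=x[:4];b={"scene0":x[4:6],"s23":x[4:6],"top0":x[6:8],"t23":x[6:8]}
    ex=np.array([np.cos(hd),np.sin(hd),0]);ey=np.array([-ex[1],ex[0],0]);up=np.array([0,0,1.]);o=[]
    for n,r,y,nn,uv in obs:
        an=a if n in("s23","t23") else 0
        P=np.array([hx,hy,.109])+r*(-np.cos(an)*ex+np.sin(an)*up)+y*ey+nn*(np.sin(an)*ex+np.cos(an)*up)
        o+=list(pj(n,P)+b[n]-uv)
    return np.r_[o,x[4:]*.3]
s=least_squares(res,[.693,-.247,.188,.87,0,0,0,0])
print(s.x[:2],np.degrees(s.x[2:4]),s.x[4:].round(2));print(s.fun[:24].reshape(-1,2).round(2))
E=np.linalg.inv(s.jac.T@s.jac);print("sd deg for 0.5px",np.degrees(np.sqrt(E[3,3])*.5))
```

```text
[ 0.69452041 -0.24339665] [10.7964031  49.59907459] [ 0.27 -0.39  2.75  1.1 ]
[[ 2.4   0.35]
 [-1.35  0.47]
 [ 0.31 -0.25]
 [ 0.3  -0.66]
 [ 2.71 -0.39]
 [-3.94  0.4 ]
 [ 0.68  0.58]
 [ 0.13 -0.8 ]
 [-2.27  0.45]
 [-0.03 -0.19]
 [ 0.62 -0.13]
 [ 0.16  0.1 ]]
sd deg for 0.5px 0.37832757288238056
```

Both checks (kinematics 49.6°, image fit 49.6°) agree; a small nudge, then hold to confirm it is steady.

arm_command --motion '[{"slide":[0.001,0,-0.003],"turn":[0,0,0]},{"slide":[0,0,0],"turn":[0,0,0]},{"slide":[0,0,0],"turn":[0,0,0]},{"slide":[0,0,0],"turn":[0,0,0]},{"slide":[0,0,0],"turn":[0,0,0]}]'

```text
t: 24.25
tool_pos: [0.6085, -0.2629, 0.4376]
orientation: [3.042, 0.282, -0.548]
force: [-4.6, -1.4, 3.9]
opening: 0.0111
```

arm_command --motion '[{"slide":[0,0,0],"turn":[0,0,0]},{"slide":[0,0,0],"turn":[0,0,0]},{"slide":[0,0,0],"turn":[0,0,0]},{"slide":[0,0,0],"turn":[0,0,0]},{"slide":[0,0,0],"turn":[0,0,0]}]'

```text
t: 24.67
tool_pos: [0.6085, -0.2629, 0.4375]
orientation: [3.042, 0.282, -0.548]
force: [-4.9, -2.5, 4.2]
opening: 0.0111
```

Run:
```python
from h import *
s=st();lidang();snap("scene","s24")
```

```text
{'t': 24.6667, 'q': [-0.4261, 0.4518, 1.0681, -0.2186, 1.9078, -0.6539], 'dq': [-0.0002, -0.0008, -0.0, 0.0002, -0.0002, -0.0026], 'joint_torque': [2.7369, -68.6886, -47.754, 0.4472, 0.2925, -0.014], 'tool_pos': [0.6085, -0.2629, 0.4375], 'orientation': [3.0418, 0.2823, -0.548], 'force': [-4.9393, -2.5024, 4.1752], 'wrist_torque': [-0.4418, 0.97, 0.1122], 'opening': 0.0111}
r 0.22482005214175052 lateral -9.75258337860626e-05 angle 49.94337577865126
```

View pics/s24.png

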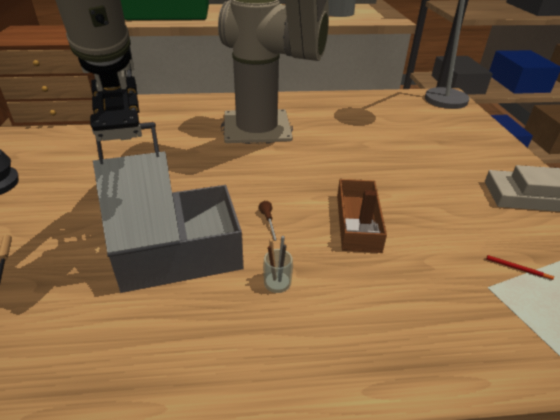

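The lid is held still at 50°. The scoop stands in the tray (360,225), and the jar (278,268) and graver (267,215) are where they were.

```bash
python3 -c "
from plant import robot
print(robot.close_job())"
```

```text
the job is handed in; nothing more can be done
None
```

The job is done and handed in at about 24.7 s of the 72 s allowed. The gripper is still holding the lid by its bar at about 50°.

- **Pebbles:** I took all four in one scoopful and tipped them through the filling mouth with the lid shut. The last wrist pictures show all four in the box under the raised lid, and none in the tray or on the bench.
- **Scoop:** It stands empty and upright in the tray, at its starting place.
- **Lid:** The arm's position puts it at 49.9°, and it held still over the last readings. Before the final 0.3° nudge, an independent fit to the camera images gave 49.6° (give or take about 0.4°), matching the arm. I didn't repeat that fit after the nudge.
- **Forces:** The wrist force at the end was about 7 N. The highest reading I saw was about 18 N, when the fingers closed on the bar; the limit is 120 N.
- **Jar and graver:** In the last scene picture both are where they started.

No checks failed. The only mismatch was up to 4 pixels sideways at the bar's ends in the image fit, because I assumed the wrong spots for the bar's corners. It doesn't noticeably change the lid angle.

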